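# Ease the wedge out of the book press and hang it on the rail

## Robot

A 6-joint arm with a two-finger parallel gripper is mounted at the origin on a cart in front of the work surface, level with it; the furniture and walls round the work are solid. World frame = base frame: x ahead of the robot, y to its left, z up, the work surface at z = 0. Lengths are in m, angles in degrees, forces in N, time in s.
With the tool pointing down it reaches from about 0.25 to 0.725 m from the base axis. Payload 9.7 kg.
Tool frame: the origin (TCP) lies midway between the tips of the shut fingers; the grasp point (between the pads) lies 19 mm behind it; z points along the fingers, y is the direction in which the jaws open and shut (so a half turn about z gives the same grasp; the last joint's range is limited). The gripper opens to 85 mm and grips with 20 to 120 N. Pads are 22 mm wide; open, the fingers measure 114 mm over their backs; the gripper's body (76 mm by 85 mm) begins 54 mm behind the grasp point. The pads swing forward as they close: fully open they stand 13 mm farther back than shut.
Start: joints at [-66.75, 4.979, 10.078, 95.1, 0, 90], TCP at [0.217, -0.505, 0.231] pointing down, gripper open.
Joint ranges: [-179.16, 179.16], [-48.56, 103.87], [-65.8, 70.77], [-126.05, 130.52], [-82.76, 87.17], [-180, 180]. Speed limits (degrees/s): [127.2, 127.2, 147.25, 180, 180, 180].

## Interface

Orientations are given as a 3x3 rotation matrix whose columns are the frame's x, y, z axes.
In Python, from bench import arm gives the robot as it stands. The module is installed in compiled form; this text tells all that it offers.
- The arm moves only by the tool jog_arm, never from a script. Its argument "increments" is a list of rows, each a list of 5 numbers: the finger opening in cm, from 0 to 8.54, then the shift along the world's x, y, z in cm, then the turn about the world's z in rad. In form: [[fingers, tx, ty, tz, roll], ...]. A call has 1 to 12 rows; each row shifts and turns the commanded pose from where the row before left it; what a row does not reach is not made up. A row lasts 1/12 s, in which the tool goes at most 41.7 mm and 7.16 degrees, less where a joint would pass 70% of its speed; a pose out of reach is approached as far as the arm can. A call with a gripper value outside its range is refused whole. The fingers move at their own pace and stop on an object; "newtons" is the grip in N (left out, the last holds). Time passes only in rows, so rows that do not move let the fingers close. It gives the time, the measured TCP pose, the force and the opening at its end, in the units of the state.
- arm.sense(): the state, without advancing time (a new reading comes with each control period).
- arm.capture(name): name is "side" or "top" or "wrist"; returns the picture (384x512x3 uint8, blue, green, red); there is no depth.
- arm.get_calibration(name): a dict with "intrinsics" (3x3 intrinsics, pixels), "T" (4x4, takes a point from camera to world coordinates). Camera axes: x right, y down, z forward; pixel columns grow to the right and rows downward; lengths in m; the calibration is good to about 2 mm. A picture is of the moment at which its call begins: read the wrist's pose just before it. get_calibration takes no time and is no camera call; for the wrist camera it gives the pose at the moment of the call.
- arm.sign_off(): hands the job in, once; it reports no verdict.
The state is a dict: "t": time; "joint_positions": joint angles; "qd": joint speeds; "tau": joint torques, N m; "ee_pos": TCP position; "eef_rot": TCP orientation; "force": force on the tool from outside, world axes, zero at the start; "moment": the same for the moment, N m; "grip_width": opening from 0.0 (shut) to 1.0 (fully open).
Only numpy, scipy, OpenCV 4.12 (cv2) and the standard library are available. Lean on these libraries where they do the work, as an engineer would, in place of code of your own. Each camera call takes 0.05 s, during which the arm holds its last target.

## Task

Let the raised panel of the small book press down onto the thin book: take the wooden wedge by its steel hook handle and work it straight back out from under the panel in small tugs of no more than about 2 cm, stopping a moment after each so that the panel settles, and never yanking it, prying the panel up or shifting the leather weight on it. Once the panel is fully down and the wedge is clear, hang the wedge by its hook on the horizontal rail beside the press, and leave it hanging there at rest. Leave the two thread reels where they stand.

Things in the scene. Friction and masses are not known exactly. Their poses are not given: they have to be found in the camera images.
- press: Fixed wooden book press. Origin on the table; +x to its rear, -x to its open front (which faces the robot's right front). Bed x -150 to 110, y +-130, top at z 18 mm. A 12 mm thick book lies on it, x -8 to 98, y +-75. Steel posts 18 mm thick at x -40, y +-114 mm carry a fixed wooden head board overhead. Pressing panel: plywood 190 x 200 x 22 mm, centred on x, y 0, front edge at x -95 mm.
- press_head (a point): Middle of the lower front edge of the press's head board: 232 mm up, at press x -150. The board (18 mm thick) runs back to x +20 and over the full width. It overhangs the wedge's handle by about 13 mm, so the handle is reached from the open front with the tool leaning back, under this edge. Axes as the press's.
- platen (a joint): Height of the pressing panel in m over its lowest position; it slides only vertically. 0 = down on the book, underside at press z 30 mm. At the start about 0.017, resting with its lower front edge on the wedge's slope. Drawing the wedge takes some 6 to 20 N against friction; drawn about 58 mm the panel is down, about 71 mm the tip is out in front of it.
- wedge: Loose light-wood wedge with steel hook handle, 160 g. Origin: underside, below the handle's stem; +x to the thin tip (into the press), z up; flat underside on the press bed. Wood 44 mm wide (y), x -12 to 113; 35 mm thick from x -12 to 23, then sloping evenly down to 8 mm at the tip. Hung by its hook it balances level to some 15 degrees tip down. Its tip may sag in a loose grip.
- wedge_stem (a point): Middle of the handle's stem, wedge x 0, z 68 mm: grip here across y. Handle: flat steel plate 12 mm thick (y). Stem x -8 to 8, rising from z 35 to 112; at the top an arm runs forward to x 44 (z 100 to 112) and ends in a lip hanging down (x 32 to 44, z 80 to 100), all in the wedge's frame in mm. Axes as the wedge's.
- wedge_throat (a point): Wedge x 20, z 91.5 mm: where the rail's centre line lies when the wedge hangs. The throat (between stem and lip, x 8 to 32, V-shaped at the top) opens downward: the rail comes in from the tip side, between the lip's lower end (z 80) and the wood (z 35), then up into the throat as the wedge is lowered. Axes as the wedge's.
- wedge_tip (a point): Middle of the wedge's thin end: x 113, z 4 mm of its frame. Axes as the wedge's.
- rail: Fixed rail stand: a level steel bar, 12 mm thick and 200 mm long along its y axis, centre line 200 mm above the table, on two 16 mm posts at y +-100 mm with round feet 70 mm wide. Origin: on the table under the middle of the bar; x is level, across the bar, away from the robot and half left. Nothing stands under the bar.
- weight: Loose leather-covered weight, 45 x 85 x 34 mm, about 0.85 kg, lying on the pressing panel. Origin: centre of its underside.
- reel_a: Loose wooden reel with natural thread, 35 mm across, 44 mm high, standing on the table between press and rail, towards the robot. Origin: centre of its underside. Bystander.
- reel_b: Loose wooden reel with red thread, same size, near the other reel. Origin: centre of its underside. Bystander.
Things that resemble listed ones, but are neither listed nor needed, are in the scene too. Leave any green look-alike of the wedge alone.

How it is judged (in metres and radians):
On the way, in this order (a step that is already met when the one before it is completed fails the run):
1. first small tug: the wedge stands 6 to 28 mm back from its start, wedge and panel at rest for 0.2 s (distance of wedge from where it was at the start of the episode between 0.006 and 0.028 m and linear speed of wedge below 0.015 m/s and velocity of joint platen between -0.01 and 0.01 m/s), for 0.2 s.
2. further small tugs: the wedge stands 31 to 55 mm back from its start, wedge and panel at rest for 0.2 s (distance of wedge from where it was at the start of the episode between 0.031 and 0.055 m and linear speed of wedge below 0.015 m/s and velocity of joint platen between -0.01 and 0.01 m/s), for 0.2 s.
3. the panel is down on the book and the wedge's tip is out in front of the panel (value of joint platen below 0.0025 m and x of wedge_tip in the frame of press below -0.097 m), for 0.1 s.
At the end, for the whole second after the job is handed in: The panel is down on the book (within 2.5 mm), and the wedge hangs by its hook on the rail: the throat of the hook within 18 mm of the bar's centre line sideways and 14 mm in height, between the posts, its weight on the rail, leaning less than 40 degrees, let go and at rest (value of joint platen below 0.0025 m and x of wedge_throat in the frame of rail between -0.018 and 0.018 m and y of wedge_throat in the frame of rail between -0.085 and 0.085 m and z of wedge_throat in the frame of rail between 0.186 and 0.214 m and contact force between wedge and rail above 0.5 N and angle between wedge's own z axis and vertical below 0.7 rad and linear speed of wedge below 0.04 m/s and angular speed of wedge below 0.5 rad/s); the robot touches nothing.
It fails at once if the wedge is yanked: faster than 0.25 m/s while it still holds the panel up (linear speed of wedge above 0.25 m/s and value of joint platen above 0.004 m).
It fails at once if the panel drops faster than 0.15 m/s (velocity of joint platen below -0.15 m/s).
It fails at once if the panel is pried up more than 5 mm above its start (value of joint platen above 0.0237 m).
It fails at once if the weight shifts more than 50 mm or tips (distance of weight from where it was at the start of the episode above 0.05 m or angle between weight's own z axis and vertical above 0.4 rad).
It fails at once if a thread reel is moved more than 30 mm or knocked over (distance of any of reel_a, reel_b from where it was at the start of the episode above 0.03 m or angle between any of reel_a, reel_b's own z axis and vertical above 0.5 rad).
It also fails if it takes over 64 s, if anything falls off the work surface, if the arm or the gripper's body presses on something with over 40 N, if the wrist force passes 120 N, or if a joint passes its speed limit or range.

## Working session

There is one attempt and no reset: what is moved stays moved. The work goes in short steps, Python scripts to look and compute and a tool call to move; the robot and the scene stay as the last step left them, time stands still between calls to the robot, and variables do not carry over. Pictures are saved under pics/ and viewed, and the job is handed in when it is done.

Besides the shell and the picture viewer there is one more tool, called after "Call:" in YAML: its name, and indented under it one key for each argument. jog_arm: Moves the arm, as the interface text tells. Its arguments: {"type":"object","properties":{"increments":{"type":"array"},"newtons":{"type":"number"}},"required":["increments"]}

```bash
mkdir -p pics
python3 - <<'E'
from bench import arm
import cv2
s=arm.sense();print(s)
for n in ["side","top","wrist"]:
    c=arm.get_calibration(n);print(n,c["intrinsics"],c["T"])
    cv2.imwrite(f"pics/{n}0.png",arm.capture(n))
E
```

```text
{'t': 0.0, 'joint_positions': array([-6.67491339e+01,  5.01000811e+00,  1.00344344e+01,  9.50998264e+01,
        2.82260673e-04,  9.00009627e+01]), 'qd': array([-0.0394254 ,  0.13439826,  0.13901101,  0.00777072,  0.06447841,
       -0.01228724]), 'tau': array([-5.83019810e-04, -5.20383596e+01,  4.64808977e+01,  1.58467039e-02,
       -1.03015370e-04,  4.41797340e-06]), 'ee_pos': array([ 0.21702611, -0.50511735,  0.23059337]), 'eef_rot': array([[ 9.18791879e-01,  3.94741965e-01, -5.14967112e-04],
       [ 3.94742301e-01, -9.18791080e-01,  1.21104796e-03],
       [ 4.90426203e-06, -1.31598033e-03, -9.99999134e-01]]), 'force': array([-0.1128939 ,  0.49644623, -0.19189754]), 'moment': array([-0.06357616,  0.01570765, -0.04665871]), 'grip_width': 1.0002421634270873}
side [[410.4995036    0.         252.52455105]
 [  0.         410.4995036  189.933375  ]
 [  0.           0.           1.        ]] [[-0.93409448 -0.15459303  0.32182059  0.22111481]
 [-0.35616222  0.46614733 -0.80984884  0.79361945]
 [-0.02481882 -0.87109567 -0.49048584  0.66006621]
 [ 0.          0.          0.          1.        ]]
top [[420.64592782   0.         245.61176776]
 [  0.         420.64592782 190.37516719]
 [  0.           0.           1.        ]] [[ 0.39468662 -0.72950545  0.55860922 -0.10491518]
 [-0.91872476 -0.32189359  0.22875606 -0.31397775]
 [ 0.01293394 -0.60349508 -0.79726181  1.07853368]
 [ 0.          0.          0.          1.        ]]
wrist [[283.79668585   0.         256.43273565]
 [  0.         283.79668585 193.27462999]
 [  0.           0.           1.        ]] [[ 3.95884375e-01 -8.80461217e-01 -2.60890030e-01  2.83417125e-01]
 [-9.18300212e-01 -3.79406937e-01 -1.13026976e-01 -4.77032840e-01]
 [ 5.32382130e-04  2.84320983e-01 -9.58729000e-01  3.72615429e-01]
 [ 0.00000000e+00  0.00000000e+00  0.00000000e+00  1.00000000e+00]]
```

View pics/side0.png

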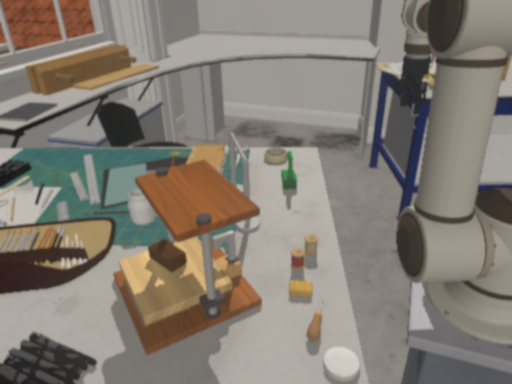

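View pics/top0.png

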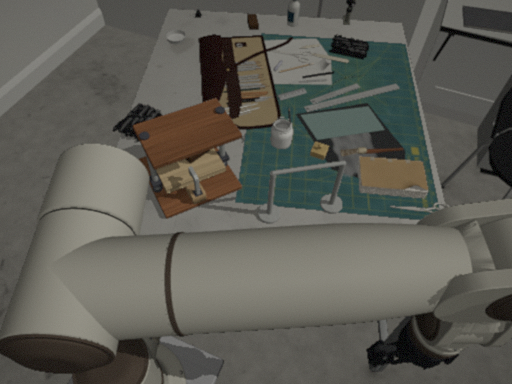

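View pics/wrist0.png

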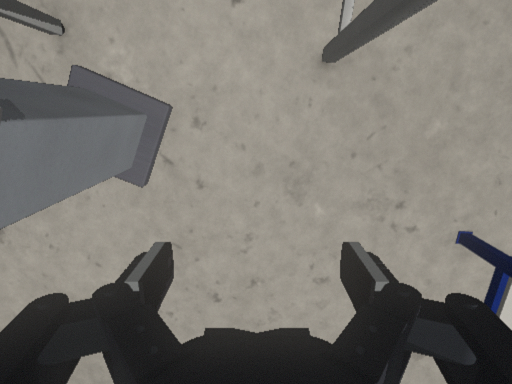

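Run:
```python
import cv2
a=cv2.imread("pics/side0.png");b=cv2.imread("pics/top0.png")
cv2.imwrite("pics/s1.png",cv2.resize(a[140:360,100:330],None,fx=3.4,fy=2.7*1.0,interpolation=cv2.INTER_CUBIC) if 0 else cv2.resize(a[145:345,105:345],None,fx=3,fy=3,interpolation=cv2.INTER_CUBIC))
cv2.imwrite("pics/t1.png",cv2.resize(b[90:230,120:350],None,fx=3.4,fy=3.4,interpolation=cv2.INTER_CUBIC))
```

```text
(no output)
```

View pics/s1.png

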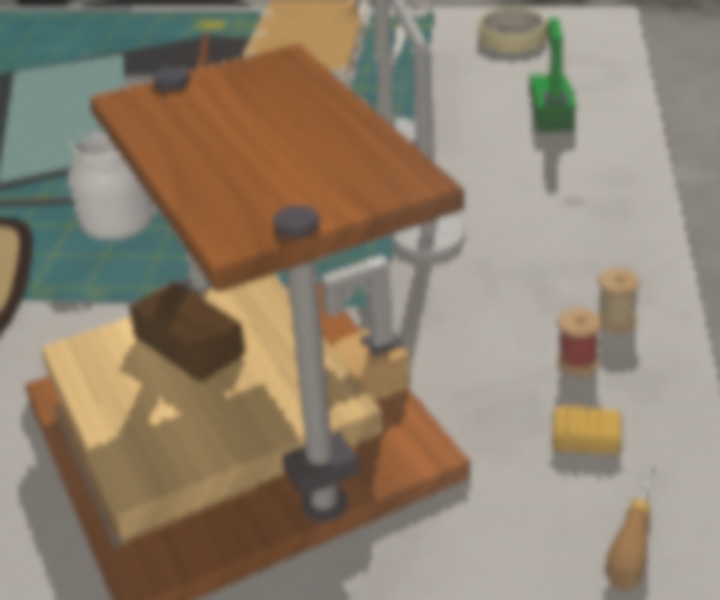

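View pics/t1.png

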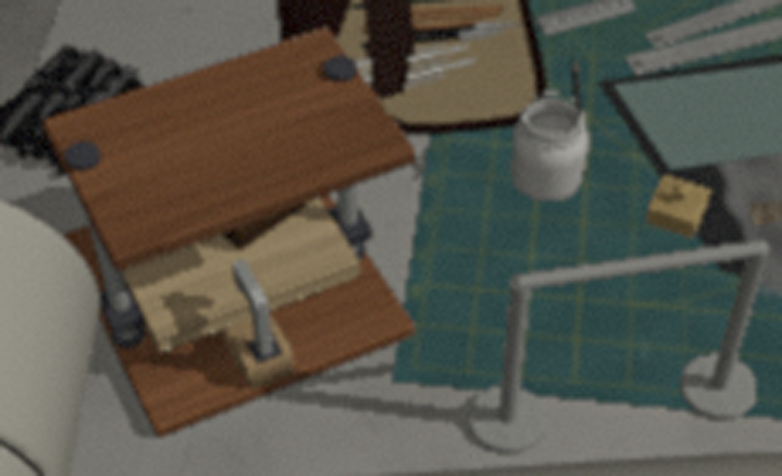

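```bash
cat > h.py <<'E'
import numpy as np
from bench import arm
from scipy.optimize import least_squares
def proj(n,P,c=None):
    c=c or arm.get_calibration(n);T=np.linalg.inv(c["T"]);P=np.atleast_2d(P)
    q=(P@T[:3,:3].T+T[:3,3])@c["intrinsics"].T
    return q[:,:2]/q[:,2:]
def Rz(a):return np.array([[np.cos(a),-np.sin(a),0],[np.sin(a),np.cos(a),0],[0,0,1]])
def ray(n,uv,z):
    c=arm.get_calibration(n);d=c["T"][:3,:3]@np.linalg.solve(c["intrinsics"],[*uv,1]);o=c["T"][:3,3]
    return o+d*(z-o[2])/d[2]
def fit(obs,x0):
    # obs list (cam, local xyz m, uv)
    C={n:arm.get_calibration(n) for n in("side","top")}
    def f(v):
        r=[]
        for n,p,uv in obs:
            r+=list(proj(n,Rz(v[2])@np.array(p)+[v[0],v[1],0],C[n])[0]-uv)
        return r
    s=least_squares(f,x0,loss="soft_l1");return s.x,np.array(f(s.x)).reshape(-1,2)
E
python3 - <<'E'
from h import *
S=lambda u,v:(105+u/3,145+v/3)
T=lambda u,v:(120+u/3.4,90+v/3.4)
# z planes
for p in [(92,97),(297,45),(462,188),(215,270)]: print("board top side",ray("side",S(*p),.25))
for p in [(45,122),(325,30),(415,155),(122,262)]: print("board top top",ray("top",T(*p),.25))
print("bed",ray("side",S(468,463),.018),ray("top",T(155,430),.018),ray("top",T(412,325),.018))
print("rail",ray("top",T(520,284),.2),ray("top",T(763,247),.2))
print("feet",ray("top",T(507,425),.0),ray("top",T(720,385),.0))
for p in [(578,368),(618,325)]:print("reel",ray("side",S(*p),0))
print("handle top",ray("top",T(243,268),.13),ray("top",T(262,295),.13),ray("side",S(385,262),.13),ray("side",S(325,280),.13))
E
```

```text
board top side [0.75311347 0.14462968 0.25      ]
board top side [0.65001854 0.01828718 0.25      ]
board top side [0.45419905 0.1765278  0.25      ]
board top side [0.55779716 0.30505363 0.25      ]
board top top [0.55611289 0.29853689 0.25      ]
board top top [0.751419   0.13876879 0.25      ]
board top top [0.64468174 0.00698448 0.25      ]
board top top [0.45155595 0.16437205 0.25      ]
bed [0.45314759 0.17834675 0.018     ] [0.45029237 0.17193034 0.018     ] [0.65003953 0.01081914 0.018     ]
rail [ 0.5929794  -0.10697864  0.2       ] [ 0.70952166 -0.27416717  0.2       ]
feet [ 0.59255938 -0.108384    0.        ] [ 0.71372886 -0.27318762  0.        ]
reel [0.41148747 0.03068095 0.        ]
reel [ 0.39426295 -0.03449967  0.        ]
handle top [0.56842079 0.13496239 0.13      ] [0.54834274 0.10624319 0.13      ] [0.54093213 0.11188975 0.13      ] [0.57349754 0.14686667 0.13      ]
```

Call:
jog_arm:
  increments:
    - [8.5, 3, 1.7, 1.6, 0]
    - [8.5, 3, 1.7, 1.6, 0]
    - [8.5, 3, 1.7, 1.6, 0]
    - [8.5, 3, 1.7, 1.6, 0]
    - [8.5, 3, 1.7, 1.6, 0]
    - [8.5, 3, 1.7, 1.6, 0]
    - [8.5, 2.5, -2.5, 0, 0]
    - [8.5, 2.5, -2.5, 0, 0]
    - [8.5, 2.5, -2.5, 0, 0]
    - [8.5, 2.5, -2.5, 0, 0]

```text
t: 0.98
ee_pos: [0.488, -0.4935, 0.3272]
eef_rot: [[0.918, 0.395, -0.001], [0.395, -0.918, 0.001], [-0.0, -0.001, -1.0]]
force: [0.1, -0.2, 0.7]
grip_width: 0.994
```

Call:
jog_arm:
  increments:
    - [8.5, 2.5, -2.5, 0, 0]
    - [8.5, 2.5, -2.5, 0, 0]
    - [8.5, 2.5, -2.5, 0, 0]
    - [8.5, 2.5, -2.5, 0, 0]

```text
t: 1.32
ee_pos: [0.545, -0.5508, 0.284]
eef_rot: [[0.918, 0.394, 0.04], [0.395, -0.918, -0.041], [0.021, 0.053, -0.998]]
force: [0.5, -0.1, 0.7]
grip_width: 0.992
```

Run:
```python
from h import *
s=arm.sense();print(s["joint_positions"].round(1),s["ee_pos"].round(3),s["eef_rot"].round(3))
```

```text
[-45.3  45.1  70.6 112.2  -0.  111.4] [ 0.545 -0.551  0.284] [[ 0.918  0.394  0.04 ]
 [ 0.395 -0.918 -0.041]
 [ 0.021  0.053 -0.998]]
```

Call:
jog_arm:
  increments:
    - [8.5, 2.8, -2.8, 0, 0]
    - [8.5, 2.8, -2.8, 0, 0]
    - [8.5, 2.8, -2.8, 0, 0]
    - [8.5, 2.8, -2.8, 0, 0]

```text
t: 1.65
ee_pos: [0.6025, -0.6078, 0.2337]
eef_rot: [[0.916, 0.386, 0.111], [0.398, -0.91, -0.112], [0.058, 0.147, -0.987]]
force: [0.0, 0.5, -0.6]
grip_width: 0.994
```

Run:
```python
from h import *
s=arm.sense();print(s["joint_positions"].round(1),s["ee_pos"].round(3),s["eef_rot"].round(3))
```

```text
[-45.2  49.2  70.7 102.3  -0.  111.5] [ 0.602 -0.608  0.234] [[ 0.916  0.386  0.111]
 [ 0.398 -0.91  -0.112]
 [ 0.058  0.147 -0.987]]
```

Call:
jog_arm:
  increments:
    - [8.5, -2.5, 2.5, 0, 0]
    - [8.5, -2.5, 2.5, 0, 0]
    - [8.5, -2.5, 2.5, 0, 0]

```text
t: 1.9
ee_pos: [0.5571, -0.5624, 0.2339]
eef_rot: [[0.916, 0.387, 0.108], [0.398, -0.911, -0.109], [0.056, 0.143, -0.988]]
force: [0.4, -0.8, 1.0]
grip_width: 0.992
```

Run:
```python
from h import *
s=arm.sense();print(s["joint_positions"].round(1),s["ee_pos"].round(3),s["eef_rot"].round(3))
```

```text
[-45.3  32.5  44.6  93.2  -0.  111.5] [ 0.557 -0.562  0.234] [[ 0.916  0.387  0.108]
 [ 0.398 -0.911 -0.109]
 [ 0.056  0.143 -0.988]]
```

Call:
jog_arm:
  increments:
    - [8.5, 1.5, -1.5, 3.3, 0]
    - [8.5, 1.5, -1.5, 3.3, 0]
    - [8.5, 1.5, -1.5, 3.3, 0]
    - [8.5, 1.5, -1.5, 3.3, 0]
    - [8.5, 2.5, -2.5, 1, 0]
    - [8.5, 2.5, -2.5, 1, 0]
    - [8.5, 2.5, -2.5, 1, 0]
    - [8.5, 2.5, -2.5, 1, 0]

```text
t: 2.57
ee_pos: [0.6264, -0.6311, 0.2961]
eef_rot: [[0.906, 0.363, 0.218], [0.408, -0.886, -0.22], [0.113, 0.288, -0.951]]
force: [-0.2, -0.3, -0.2]
grip_width: 0.994
```

Run:
```python
from h import *
s=arm.sense();print(s["joint_positions"].round(1),s["ee_pos"].round(3),s["eef_rot"].round(3))
```

```text
[-45.2  45.8  70.7  96.9  -0.  111.5] [ 0.626 -0.631  0.296] [[ 0.906  0.363  0.218]
 [ 0.408 -0.886 -0.22 ]
 [ 0.113  0.288 -0.951]]
```

Call:
jog_arm:
  increments:
    - [8.5, 1.5, -1.5, 3.3, 0]
    - [8.5, 1.5, -1.5, 3.3, 0]
    - [8.5, 1.5, -1.5, 3.3, 0]
    - [8.5, 1.5, -1.5, 3.3, 0]
    - [8.5, 2, -2, 2.5, 0]
    - [8.5, 2, -2, 2.5, 0]
    - [8.5, 2, -2, 2.5, 0]
    - [8.5, 2, -2, 2.5, 0]

```text
t: 3.23
ee_pos: [0.6554, -0.6594, 0.4007]
eef_rot: [[0.881, 0.299, 0.366], [0.433, -0.823, -0.369], [0.191, 0.483, -0.854]]
force: [-0.5, -0.3, 0.5]
grip_width: 1.0
```

Run:
```python
from h import *
s=arm.sense();print(s["joint_positions"].round(1),s["ee_pos"].round(3),s["eef_rot"].round(3))
```

```text
[-45.2  40.9  70.8  88.6  -0.  111.6] [ 0.655 -0.659  0.401] [[ 0.881  0.299  0.366]
 [ 0.433 -0.823 -0.369]
 [ 0.191  0.483 -0.854]]
```

```bash
cat >> h.py <<'E'
from scipy.spatial.transform import Rotation as Ro
def plan(R0,th,b):
    t=np.array([-np.sin(b),np.cos(b),0])
    best=None
    for f in np.radians(np.arange(-180,180,1)):
        for a in np.radians(np.arange(0,120,1)):
            u=R0.T@Rz(f).T@(Ro.from_rotvec(t*a).as_matrix()@[0,0,1])
            e=np.linalg.norm(u-[-np.sin(th),0,-np.cos(th)])
            if best is None or e<best[0]: best=(e,np.degrees(f),np.degrees(a))
    return best
E
python3 - <<'E'
from h import *
s=arm.sense()
for th in (30,36): print(plan(s["eef_rot"],np.radians(th),np.arctan2(s["ee_pos"][1],s["ee_pos"][0])))
E
```

```text
(np.float64(0.006214723609826265), np.float64(143.0), np.float64(50.0))
(np.float64(0.007078749110261731), np.float64(138.0), np.float64(55.0))
```

Call:
jog_arm:
  increments:
    - [8.5, -2, 2, 0, 0.12]
    - [8.5, -2, 2, 0, 0.12]
    - [8.5, -2, 2, 0, 0.12]
    - [8.5, -2, 2, 0, 0.12]
    - [8.5, -2, 2, 0, 0.12]
    - [8.5, 0, 0, 0, 0.12]
    - [8.5, 0, 0, 0, 0.12]
    - [8.5, 0, 0, 0, 0.12]
    - [8.5, 0, 0, 0, 0.12]
    - [8.5, 0, 0, 0, 0.12]

```text
t: 4.07
ee_pos: [0.5552, -0.5536, 0.3752]
eef_rot: [[-0.02, 0.873, 0.488], [0.982, -0.075, 0.176], [0.19, 0.482, -0.855]]
force: [1.5, -3.1, -2.8]
grip_width: 0.999
```

Call:
jog_arm:
  increments:
    - [8.5, 0, 0, 0, 0.12]
    - [8.5, 0, 0, 0, 0.12]
    - [8.5, 0, 0, 0, 0.12]
    - [8.5, 0, 0, 0, 0.12]
    - [8.5, 0, 0, 0, 0.12]
    - [8.5, 0, 0, 0, 0.12]
    - [8.5, 0, 0, 0, 0.12]
    - [8.5, 0, 0, 0, 0.12]
    - [8.5, 0, 0, 0, 0.12]
    - [8.5, 0, 0, 0, 0.12]

```text
t: 4.9
ee_pos: [0.498, -0.4439, 0.2868]
eef_rot: [[-0.911, 0.376, 0.17], [0.409, 0.771, 0.489], [0.052, 0.515, -0.856]]
force: [0.2, -0.9, 0.6]
grip_width: 0.99
```

Run:
```python
from h import *
s=arm.sense();print(s["joint_positions"].round(1),s["ee_pos"].round(3),s["eef_rot"].round(3))
print(plan(s["eef_rot"],np.radians(35),np.arctan2(s["ee_pos"][1],s["ee_pos"][0])))
```

```text
[-52.4  48.6  70.8 130.5  25.7 -31.5] [ 0.498 -0.444  0.287] [[-0.911  0.376  0.17 ]
 [ 0.409  0.771  0.489]
 [ 0.052  0.515 -0.856]]
(np.float64(0.003620808277909772), np.float64(17.0), np.float64(48.00000000000001))
```

Call:
jog_arm:
  increments:
    - [8.5, 2, -1.8, 2.5, 0.05]
    - [8.5, 2, -1.8, 2.5, 0.05]
    - [8.5, 2, -1.8, 2.5, 0.05]
    - [8.5, 2, -1.8, 2.5, 0.05]
    - [8.5, 2, -1.8, 2.5, 0.05]
    - [8.5, 2, -1.8, 2.5, 0.05]

```text
t: 5.4
ee_pos: [0.5142, -0.4106, 0.32]
eef_rot: [[-0.978, 0.139, 0.154], [0.194, 0.873, 0.447], [-0.072, 0.467, -0.881]]
force: [0.2, -0.3, -0.2]
grip_width: 0.994
```

```bash
cat > q.py <<'E'
from h import *
s=arm.sense();print(s["t"],s["joint_positions"].round(1),s["ee_pos"].round(3),s["eef_rot"].round(3).tolist(),s["grip_width"],s["force"].round(1))
E
cat > p.py <<'E'
from q import *
print(plan(s["eef_rot"],np.radians(35),np.arctan2(s["ee_pos"][1],s["ee_pos"][0])))
E
python3 p.py
```

```text
5.4 [-48.8  45.3  70.8 130.4  24.2 -41.9] [ 0.514 -0.411  0.32 ] [[-0.978, 0.139, 0.154], [0.194, 0.873, 0.447], [-0.072, 0.467, -0.881]] 0.993975634943099 [ 0.2 -0.3 -0.2]
(np.float64(0.004554406659343109), np.float64(9.0), np.float64(40.0))
```

Call:
jog_arm:
  increments:
    - [8.5, 2.5, -2, 2, 0.02]
    - [8.5, 2.5, -2, 2, 0.02]
    - [8.5, 2.5, -2, 2, 0.02]
    - [8.5, 2.5, -2, 2, 0.02]
    - [8.5, 2.5, -2, 2, 0.02]
    - [8.5, 2.5, -2, 2, 0.02]
    - [8.5, 2.5, -2, 2, 0.02]
    - [8.5, 2.5, -2, 2, 0.02]

```text
t: 6.07
ee_pos: [0.5272, -0.3851, 0.3519]
eef_rot: [[-0.981, 0.003, 0.194], [0.09, 0.891, 0.445], [-0.172, 0.454, -0.874]]
force: [0.7, -0.3, 0.2]
grip_width: 0.992
```

```bash
python3 p.py
```

```text
6.0667 [-47.3  42.9  70.7 130.5  26.4 -47.5] [ 0.527 -0.385  0.352] [[-0.981, 0.003, 0.194], [0.09, 0.891, 0.445], [-0.172, 0.454, -0.874]] 0.9915780649548082 [ 0.7 -0.3  0.2]
(np.float64(0.008536057118486234), np.float64(10.0), np.float64(35.0))
```

Call:
jog_arm:
  increments:
    - [8.5, -2.5, 2, 0, 0.05]
    - [8.5, -2.5, 2, 0, 0.05]
    - [8.5, -2.5, 2, 0, 0.05]
    - [8.5, -2.5, 2, 0, 0.02]

```text
t: 6.4
ee_pos: [0.4341, -0.3108, 0.3514]
eef_rot: [[-0.983, -0.137, 0.121], [-0.065, 0.88, 0.471], [-0.17, 0.455, -0.874]]
force: [0.1, -1.0, 1.3]
grip_width: 0.995
```

```bash
python3 p.py
```

```text
6.4 [-48.1  21.8  39.  124.4  23.9 -57.9] [ 0.434 -0.311  0.351] [[-0.983, -0.137, 0.121], [-0.065, 0.88, 0.471], [-0.17, 0.455, -0.874]] 0.9951400893761138 [ 0.1 -1.   1.3]
(np.float64(0.008268894927898125), np.float64(1.0), np.float64(36.0))
```

Call:
jog_arm:
  increments:
    - [8.5, 3.2, -2.4, 0, 0]
    - [8.5, 3.2, -2.4, 0, 0]
    - [8.5, 3.2, -2.4, 0, 0]
    - [8.5, 3.2, -2.4, 0, 0]
    - [8.5, 3.2, -2.4, 0, 0]
    - [8.5, 3.2, -2.4, 0, 0]

```text
t: 6.9
ee_pos: [0.539, -0.3826, 0.3163]
eef_rot: [[-0.98, -0.134, 0.146], [-0.048, 0.877, 0.478], [-0.192, 0.462, -0.866]]
force: [-0.9, -0.2, 0.1]
grip_width: 0.995
```

```bash
python3 p.py
```

```text
6.9 [-46.2  45.9  70.6 130.4  25.9 -55.5] [ 0.539 -0.383  0.316] [[-0.98, -0.134, 0.146], [-0.048, 0.877, 0.478], [-0.192, 0.462, -0.866]] 0.9952874391662937 [-0.9 -0.2  0.1]
(np.float64(0.0012712492915301335), np.float64(4.0), np.float64(35.0))
```

Call:
jog_arm:
  increments:
    - [8.5, 0.5, -0.4, 4, 0]
    - [8.5, 0.5, -0.4, 4, 0]
    - [8.5, 0.5, -0.4, 4, 0]
    - [8.5, 0.5, -0.4, 4, 0]
    - [8.5, 0.5, -0.4, 4, 0]

```text
t: 7.32
ee_pos: [0.5292, -0.3374, 0.4282]
eef_rot: [[-0.959, -0.117, 0.259], [-0.006, 0.92, 0.393], [-0.284, 0.375, -0.883]]
force: [0.1, 0.1, 0.1]
grip_width: 0.994
```

```bash
python3 p.py
```

```text
7.3167 [-44.6  36.2  70.8 130.5  27.5 -49.8] [ 0.529 -0.337  0.428] [[-0.959, -0.117, 0.259], [-0.006, 0.92, 0.393], [-0.284, 0.375, -0.883]] 0.9936877857674254 [0.1 0.1 0.1]
(np.float64(0.006416943854926267), np.float64(11.0), np.float64(28.0))
```

Works much faster. Continue upward.

Call:
jog_arm:
  increments:
    - [8.5, 0, 0, 4, 0.04]
    - [8.5, 0, 0, 4, 0.04]
    - [8.5, 0, 0, 4, 0.04]
    - [8.5, 0, 0, 4, 0.04]
    - [8.5, 0, 0, 4, 0.04]
    - [8.5, 0, 0, 4, 0.04]

```text
t: 7.82
ee_pos: [0.5195, -0.2638, 0.5188]
eef_rot: [[-0.893, -0.296, 0.338], [-0.18, 0.925, 0.334], [-0.412, 0.238, -0.88]]
force: [0.7, -0.6, 0.3]
grip_width: 0.996
```

```bash
python3 p.py
```

```text
7.8167 [-40.3  27.6  70.8 130.5  28.3 -54.3] [ 0.52  -0.264  0.519] [[-0.893, -0.296, 0.338], [-0.18, 0.925, 0.334], [-0.412, 0.238, -0.88]] 0.9958253159974247 [ 0.7 -0.6  0.3]
(np.float64(0.0016058305721953737), np.float64(9.0), np.float64(17.0))
```

Call:
jog_arm:
  increments:
    - [8.5, 1, -0.5, 4, 0.03]
    - [8.5, 1, -0.5, 4, 0.03]
    - [8.5, 1, -0.5, 4, 0.03]
    - [8.5, 1, -0.5, 4, 0.03]
    - [8.5, 1, -0.5, 4, 0.03]

```text
t: 8.23
ee_pos: [0.5097, -0.2166, 0.5716]
eef_rot: [[-0.821, -0.4, 0.408], [-0.272, 0.902, 0.335], [-0.502, 0.164, -0.849]]
force: [-0.0, 0.3, -0.1]
grip_width: 0.995
```

```bash
python3 p.py
```

```text
8.2333 [-38.4  22.8  70.7 130.5  31.1 -57.7] [ 0.51  -0.217  0.572] [[-0.821, -0.4, 0.408], [-0.272, 0.902, 0.335], [-0.502, 0.164, -0.849]] 0.9952119867934636 [-0.   0.3 -0.1]
(np.float64(0.007035999080150445), np.float64(18.0), np.float64(10.0))
```

Call:
jog_arm:
  increments:
    - [8.5, 0, 0, 0, 0.11]
    - [8.5, 0, 0, 0, 0.11]
    - [8.5, 0, 0, 0, 0.11]
    - [8.5, 1.5, -0.4, 3.5, 0]
    - [8.5, 1.5, -0.4, 3.5, 0]
    - [8.5, 1.5, -0.4, 3.5, 0]
    - [8.5, 1.5, -0.4, 3.5, 0]

```text
t: 8.82
ee_pos: [0.528, -0.1717, 0.5816]
eef_rot: [[-0.66, -0.628, 0.411], [-0.489, 0.775, 0.399], [-0.57, 0.062, -0.819]]
force: [-0.1, 0.8, 0.6]
grip_width: 0.997
```

```bash
python3 p.py
```

```text
8.8167 [-34.8  22.6  70.8 130.5  34.2 -70.3] [ 0.528 -0.172  0.582] [[-0.66, -0.628, 0.411], [-0.489, 0.775, 0.399], [-0.57, 0.062, -0.819]] 0.9974386857391877 [-0.1  0.8  0.6]
(np.float64(0.007241481679877377), np.float64(29.999999999999996), np.float64(4.0))
```

Call:
jog_arm:
  increments:
    - [8.5, 0, 0, -1, 0.12]
    - [8.5, 0, 0, -1, 0.12]
    - [8.5, 0, 0, 0, 0.12]
    - [8.5, 0, 0, 0, 0.12]
    - [8.5, 1, -0.3, 3.5, 0]
    - [8.5, 1, -0.3, 3.5, 0]
    - [8.5, 1, -0.3, 3.5, 0]

```text
t: 9.4
ee_pos: [0.5644, -0.1235, 0.5579]
eef_rot: [[-0.353, -0.87, 0.344], [-0.728, 0.487, 0.483], [-0.587, -0.08, -0.805]]
force: [0.5, -0.7, 0.4]
grip_width: 0.994
```

```bash
python3 p.py
```

```text
9.4 [-29.2  25.7  70.8 130.5  36.1 -90. ] [ 0.564 -0.123  0.558] [[-0.353, -0.87, 0.344], [-0.728, 0.487, 0.483], [-0.587, -0.08, -0.805]] 0.9936001249501903 [ 0.5 -0.7  0.4]
(np.float64(0.005263145029312659), np.float64(-177.0), np.float64(5.0))
```

Call:
jog_arm:
  increments:
    - [8.5, 0, 0, 2, -0.12]
    - [8.5, 0, 0, 2, -0.12]
    - [8.5, 0, 0, 2, -0.12]

```text
t: 9.65
ee_pos: [0.5633, -0.1239, 0.6201]
eef_rot: [[-0.589, -0.638, 0.497], [-0.553, 0.766, 0.328], [-0.59, -0.082, -0.803]]
force: [-0.0, 0.3, -0.4]
grip_width: 0.996
```

```bash
python3 p.py
```

```text
9.65 [-27.3  17.   67.4 120.5  31.3 -62.9] [ 0.563 -0.124  0.62 ] [[-0.589, -0.638, 0.497], [-0.553, 0.766, 0.328], [-0.59, -0.082, -0.803]] 0.9960965900281479 [-0.   0.3 -0.4]
(np.float64(0.0026359908631736896), np.float64(-158.0), np.float64(5.0))
```

Run:
```python
from q import *
for th in (34,36,38,40,42):
  print(th,plan(s["eef_rot"],np.radians(th),np.arctan2(s["ee_pos"][1],s["ee_pos"][0])))
```

```text
9.65 [-27.3  17.   67.4 120.5  31.3 -62.9] [ 0.563 -0.124  0.62 ] [[-0.589, -0.638, 0.497], [-0.553, 0.766, 0.328], [-0.59, -0.082, -0.803]] 0.9960965900281479 [-0.   0.3 -0.4]
34 (np.float64(0.0036516392887797258), np.float64(-168.0), np.float64(5.0))
36 (np.float64(0.005446290242788942), np.float64(-146.0), np.float64(5.0))
38 (np.float64(0.0002982119657325365), np.float64(-122.0), np.float64(5.0))
40 (np.float64(0.0007667882663324649), np.float64(-104.0), np.float64(6.000000000000001))
42 (np.float64(0.006692239999708797), np.float64(-91.0), np.float64(7.0))
```

Call:
jog_arm:
  increments:
    - [8.5, -2, 0.5, -1, -0.12]
    - [8.5, -2, 0.5, -1, -0.12]
    - [8.5, -2, 0.5, -1, -0.12]
    - [8.5, -1, 0, 0, -0.12]
    - [8.5, 0, 0, 0, -0.12]
    - [8.5, 0, 0, 0, -0.12]
    - [8.5, 0, 0, 0, -0.12]
    - [8.5, 0, 0, 0, -0.12]
    - [8.5, 0, 0, 0, -0.12]
    - [8.5, 0, 0, 0, -0.12]
    - [8.5, 0, 0, 0, -0.12]
    - [8.5, 0, 0, 0, -0.12]

```text
t: 10.65
ee_pos: [0.5148, -0.1153, 0.6049]
eef_rot: [[-0.682, 0.576, 0.451], [0.432, 0.815, -0.387], [-0.59, -0.07, -0.804]]
force: [0.2, -0.0, 0.5]
grip_width: 0.994
```

Run:
```python
from q import *
for th in (36,38,40,42):
  print(th,plan(s["eef_rot"],np.radians(th),np.arctan2(s["ee_pos"][1],s["ee_pos"][0])))
```

```text
10.65 [ -0.7  -5.2  37.9 103.6 -22.4  27.2] [ 0.515 -0.115  0.605] [[-0.682, 0.576, 0.451], [0.432, 0.815, -0.387], [-0.59, -0.07, -0.804]] 0.9938814111893691 [ 0.2 -0.   0.5]
36 (np.float64(0.0005234393508376865), np.float64(-71.0), np.float64(4.0))
38 (np.float64(0.006138053036853179), np.float64(-44.0), np.float64(4.0))
40 (np.float64(0.008016196252882182), np.float64(-24.000000000000004), np.float64(5.0))
42 (np.float64(0.0006652759657381383), np.float64(-12.000000000000002), np.float64(7.0))
```

Call:
jog_arm:
  increments:
    - [8.5, 3.5, -0.8, 0, -0.1]
    - [8.5, 3.5, -0.8, 0, -0.1]
    - [8.5, 3.5, -0.8, 0, -0.1]
    - [8.5, 3.5, -0.8, 0, 0]
    - [8.5, 3.5, -0.8, 0, 0]
    - [8.5, 3.5, -0.8, 0, 0]

```text
t: 11.15
ee_pos: [0.6898, -0.161, 0.5753]
eef_rot: [[-0.568, 0.736, 0.37], [0.563, 0.674, -0.478], [-0.601, -0.064, -0.797]]
force: [-0.6, -0.4, 0.5]
grip_width: 0.996
```

```bash
python3 q.py
```

```text
11.15 [ -2.4  25.5  70.6 109.  -27.5  37.4] [ 0.69  -0.161  0.575] [[-0.568, 0.736, 0.37], [0.563, 0.674, -0.478], [-0.601, -0.064, -0.797]] 0.9959095928896077 [-0.6 -0.4  0.5]
```

Call:
jog_arm:
  increments:
    - [8.5, 2.7, -0.7, 2, 0]
    - [8.5, 2.7, -0.7, 2, 0]
    - [8.5, 2.7, -0.7, 2, 0]

```text
t: 11.4
ee_pos: [0.7314, -0.1864, 0.5874]
eef_rot: [[-0.537, 0.722, 0.437], [0.532, 0.692, -0.488], [-0.654, -0.03, -0.756]]
force: [-0.6, -0.3, 0.3]
grip_width: 0.993
```

```bash
python3 q.py
```

```text
11.4 [ -4.5  26.4  70.8 102.3 -26.9  33.3] [ 0.731 -0.186  0.587] [[-0.537, 0.722, 0.437], [0.532, 0.692, -0.488], [-0.654, -0.03, -0.756]] 0.993252653272089 [-0.6 -0.3  0.3]
```

Run:
```python
from h import *
S=lambda u,v:(105+u/3,145+v/3)
T=lambda u,v:(120+u/3.4,90+v/3.4)
o=[("side",(.02,-.13,.25),S(92,97)),("side",(-.15,-.13,.25),S(297,45)),("side",(-.15,.13,.25),S(462,188)),("side",(.02,.13,.25),S(215,270)),
("top",(.02,.13,.25),T(45,122)),("top",(.02,-.13,.25),T(325,30)),("top",(-.15,-.13,.25),T(415,155)),("top",(-.15,.13,.25),T(122,257)),
("side",(-.15,.13,.018),S(468,463)),("top",(-.15,.13,.018),T(155,430)),("top",(-.15,-.13,.018),T(412,325))]
# side order: (297,45) is y-? let code check both
x,r=fit(o,[.6,.15,.9]);print(x,np.degrees(x[2]));print(r.round(1).tolist())
P=x
w=[("top",(0.044,0,.112+.018),T(243,264)),]
np.save("press.npy",P)
for xo in(-.13,-.14):
  for z,lx in((.112,-.008),(.112,.044),(.08,.044),(.035,-.012),(.0,-.012)):
    q=Rz(P[2])@[xo+lx,0,z+.018]+[P[0],P[1],0]
    a=proj("side",q)[0];b=proj("top",q)[0]
    print(xo,z,lx,q.round(3),((a-[105,145])*3).round(),((b-[120,90])*3.4).round())
```

```text
[0.64640128 0.20786171 0.88480159] 50.695396712134105
[[-1.5, -1.2], [0.9, -1.6], [2.1, -0.3], [-0.5, 0.1], [-1.7, -1.3], [0.5, -1.9], [0.2, -2.0], [-3.5, 0.5], [1.7, -1.1], [-0.6, -0.4], [0.6, -0.3]]
-0.13 0.112 -0.008 [0.559 0.101 0.13 ] [369. 250.] [273. 288.]
-0.13 0.112 0.044 [0.592 0.141 0.13 ] [306. 271.] [249. 247.]
-0.13 0.08 0.044 [0.592 0.141 0.098] [309. 306.] [252. 270.]
-0.13 0.035 -0.012 [0.556 0.098 0.053] [379. 329.] [281. 346.]
-0.13 0.0 -0.012 [0.556 0.098 0.018] [381. 364.] [284. 369.]
-0.14 0.112 -0.008 [0.553 0.093 0.13 ] [380. 246.] [278. 296.]
-0.14 0.112 0.044 [0.586 0.134 0.13 ] [318. 267.] [254. 255.]
-0.14 0.08 0.044 [0.586 0.134 0.098] [321. 302.] [257. 278.]
-0.14 0.035 -0.012 [0.55  0.09  0.053] [390. 325.] [286. 354.]
-0.14 0.0 -0.012 [0.55  0.09  0.018] [392. 359.] [288. 376.]
```

Run:
```python
import cv2
a=cv2.imread("pics/side0.png");b=cv2.imread("pics/top0.png")
x=cv2.resize(a[215:285,205:255],None,fx=8,fy=8,interpolation=cv2.INTER_CUBIC)
y=cv2.resize(b[155:215,180:215],None,fx=9.333,fy=9.333,interpolation=cv2.INTER_CUBIC)
print(x.shape,y.shape)
import numpy as np
cv2.imwrite("pics/w1.png",np.hstack([x,y[:560,:326] if y.shape[0]>=560 else y]))
```

```text
(560, 400, 3) (560, 327, 3)
```

View pics/w1.png

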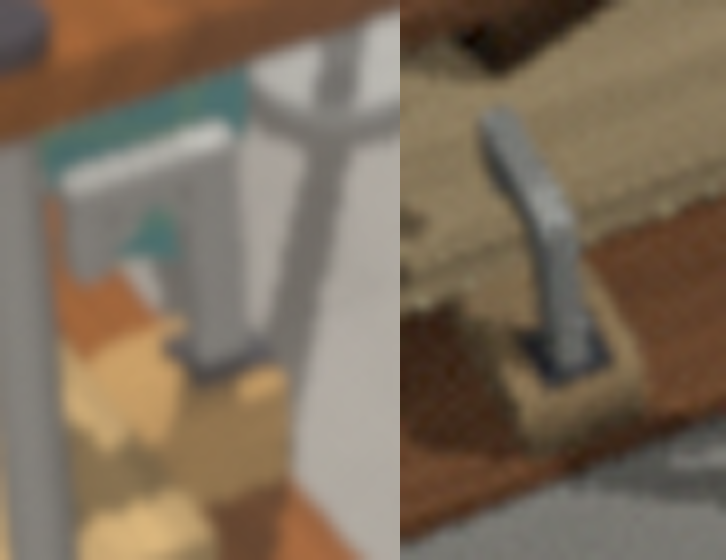

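Run:
```python
from h import *
P=np.load("press.npy")
S=lambda u,v:(205+u/8,215+v/8)
T=lambda u,v:(180+(u-400)/9.333,155+v/9.333)
z=.018
o=[("side",(-.008,.006,.112+z),S(238,143)),("side",(.044,.006,.112+z),S(65,190)),("side",(.044,.006,.08+z),S(75,280)),("side",(-.012,.022,.035+z),S(288,378)),("side",(-.012,.022,z),S(290,480)),
("top",(.044,0,.112+z),T(497,108)),("top",(-.008,0,.112+z),T(557,222)),("top",(-.012,.022,z),T(533,450)),("top",(-.012,-.022,z),T(637,415))]
x,r=fit(o,[.55,.1,.88]);print(x,np.degrees(x[2]));print(r.round(1).tolist())
print("in press",Rz(-P[2])@np.array([x[0]-P[0],x[1]-P[1],0]))
# fixed yaw
np.save("wedge.npy",x)
```

```text
[0.54800224 0.11139662 0.82667114] 47.364767407689264
[[0.1, -0.9], [0.1, -0.2], [-0.2, 0.3], [-0.1, 0.3], [0.2, -0.7], [-0.1, -0.9], [-0.5, -0.5], [-1.2, 1.0], [1.0, 0.1]]
in press [-0.13697385  0.01503499  0.        ]
```

Call:
jog_arm:
  increments:
    - [8.5, -2.2, 1.7, -1.5, 0.12]
    - [8.5, -2.2, 1.7, -1.5, 0.12]
    - [8.5, -2.2, 1.7, -1.5, 0.12]
    - [8.5, -2.2, 1.7, -1.5, 0.12]
    - [8.5, -2.2, 1.7, -1.5, 0.12]
    - [8.5, -2.2, 1.7, -1.5, 0.12]
    - [8.5, -2.2, 1.7, -1.5, 0.12]
    - [8.5, -2.2, 1.7, -1.5, 0.12]
    - [8.5, -2.2, 1.7, -1.5, 0.12]
    - [8.5, -2.2, 1.7, -1.5, 0.12]
    - [8.5, -2.2, 1.7, -1.5, 0.12]
    - [8.5, -2.2, 1.7, -1.5, 0.12]

```text
t: 12.4
ee_pos: [0.5082, -0.011, 0.4415]
eef_rot: [[-0.678, -0.414, 0.607], [-0.336, 0.91, 0.245], [-0.654, -0.038, -0.756]]
force: [1.0, 0.0, -0.5]
grip_width: 0.994
```

```bash
python3 q.py
```

```text
12.4 [-13.5 -28.1  -4.1  78.8  22.3 -31.6] [ 0.508 -0.011  0.442] [[-0.678, -0.414, 0.607], [-0.336, 0.91, 0.245], [-0.654, -0.038, -0.756]] 0.9936571744019319 [ 1.   0.  -0.5]
```

Call:
jog_arm:
  increments:
    - [8.5, -0.5, 0.5, -2, 0.08]
    - [8.5, -0.5, 0.5, -2, 0.08]
    - [8.5, -0.5, 0.5, -2, 0.08]
    - [8.5, -0.5, 0.5, -2, 0.08]
    - [8.5, -0.5, 0.5, -2, 0.06]
    - [8.5, -0.5, 0.5, -2, 0.06]
    - [8.5, -0.5, 0.5, -2, 0.02]
    - [8.5, 0, 0, -2, 0]

```text
t: 13.07
ee_pos: [0.4758, 0.023, 0.2801]
eef_rot: [[-0.463, -0.772, 0.436], [-0.603, 0.635, 0.483], [-0.65, -0.039, -0.759]]
force: [1.0, -0.3, 0.4]
grip_width: 0.994
```

```bash
python3 q.py;python3 - <<'E'
from h import *
import cv2
cv2.imwrite("pics/wr1.png",arm.capture("wrist"))
E
```

```text
13.0667 [-18.1 -26.7 -19.9  77.6  36.5 -63.1] [0.476 0.023 0.28 ] [[-0.463, -0.772, 0.436], [-0.603, 0.635, 0.483], [-0.65, -0.039, -0.759]] 0.9943511843829802 [ 1.  -0.3  0.4]
```

View pics/wr1.png

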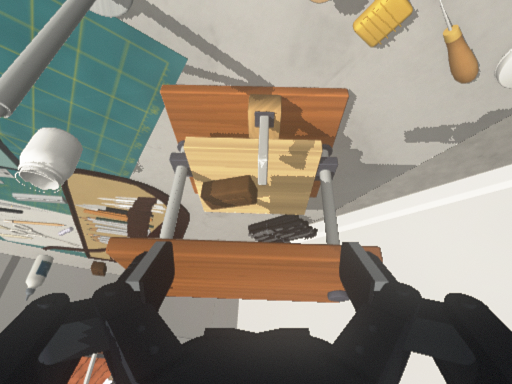

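Run:
```python
from h import *
x=np.load("wedge.npy")
for l in [(-.008,0,.112),(.044,0,.112),(0,0,.035),(-.012,.022,.035),(-.012,-.022,.035)]:
    q=Rz(x[2])@np.array(l)+[x[0],x[1],.018];print(l,proj("wrist",q)[0].round(1))
import cv2
a=cv2.imread("pics/wr1.png");cv2.imwrite("pics/wr1c.png",cv2.resize(a[75:225,150:360],None,fx=3.8,fy=3.8,interpolation=cv2.INTER_CUBIC))
```

```text
(-0.008, 0, 0.112) [261.2 163.5]
(0.044, 0, 0.112) [258.4 188.6]
(0, 0, 0.035) [262.4 121.8]
(-0.012, 0.022, 0.035) [280.1 115.9]
(-0.012, -0.022, 0.035) [245.9 113.6]
```

View pics/wr1c.png

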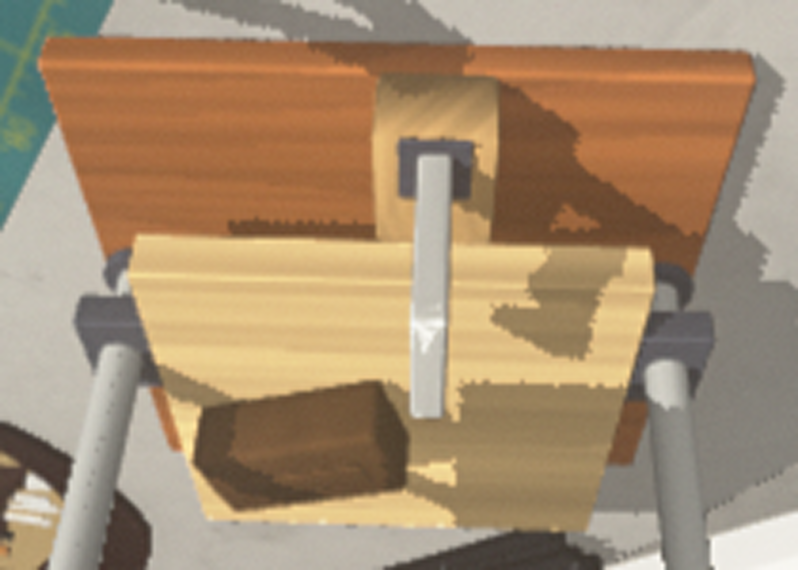

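Call:
jog_arm:
  increments:
    - [8.5, 0, 0, -2.5, 0]
    - [8.5, 0, 0, -2.5, 0]
    - [8.5, 0, 0, -2.5, 0]
    - [8.5, 0, 0, -2.5, 0]
    - [8.5, 0, 0, -2.5, 0]
    - [8.5, 0, 0, -2.5, 0]
    - [8.5, 0, 0, -2.5, 0]
    - [8.5, 0, 0, -2.0, 0.02]

```text
t: 13.78
ee_pos: [0.477, 0.0226, 0.0843]
eef_rot: [[-0.452, -0.784, 0.426], [-0.612, 0.62, 0.491], [-0.649, -0.038, -0.76]]
force: [0.0, -0.3, -0.1]
grip_width: 0.996
```

```bash
python3 q.py
```

```text
13.7833 [-18.3 -25.5 -40.7  56.5  36.9 -64.6] [0.477 0.023 0.084] [[-0.452, -0.784, 0.426], [-0.612, 0.62, 0.491], [-0.649, -0.038, -0.76]] 0.9963832495813809 [ 0.  -0.3 -0.1]
```

Call:
jog_arm:
  increments:
    - [8.5, 1.2, 1.54, -0.2, 0]
    - [8.5, 1.2, 1.54, -0.2, 0]
    - [8.5, 1.2, 1.54, -0.2, 0]
    - [8.5, 1.2, 1.54, -0.1, 0]
    - [8.5, 0, 0, 0, 0]

```text
t: 14.2
ee_pos: [0.5269, 0.086, 0.0795]
eef_rot: [[-0.45, -0.785, 0.426], [-0.612, 0.618, 0.493], [-0.651, -0.039, -0.758]]
force: [0.5, -0.3, -0.1]
grip_width: 0.996
```

Run:
```python
from q import *
import cv2
cv2.imwrite("pics/wr2.png",arm.capture("wrist"))
for o in((.5455,.1115),):
  for l in [(-.008,0,.112),(.044,0,.112),(-.008,0,.035)]:
    print(proj("wrist",Rz(.86)@np.array(l)+[*o,.018])[0].round(1))
```

```text
14.2 [ -7.7 -22.  -39.7  47.1  33.1 -52.7] [0.527 0.086 0.08 ] [[-0.45, -0.785, 0.426], [-0.612, 0.618, 0.493], [-0.651, -0.039, -0.758]] 0.9955517848386853 [ 0.5 -0.3 -0.1]
[254.4 355.3]
[251.4 360. ]
[259.4 224.7]
```

View pics/wr2.png

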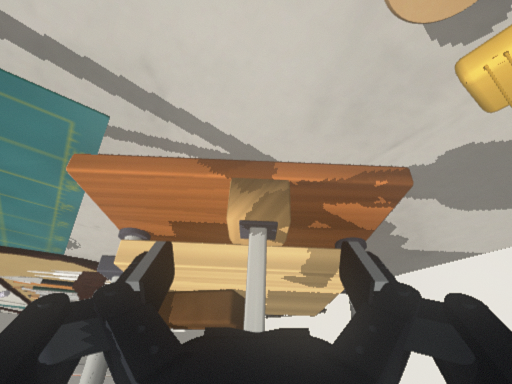

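Call:
jog_arm:
  increments:
    - [8.5, 1.4, 1.7, -0.2, 0]
    - [8.5, 1.3, 1.7, -0.2, 0]
    - [8.5, 0, 0, 0, 0]

```text
t: 14.5
ee_pos: [0.5533, 0.1195, 0.0743]
eef_rot: [[-0.451, -0.785, 0.425], [-0.612, 0.619, 0.493], [-0.65, -0.037, -0.759]]
force: [0.0, -0.2, -0.2]
grip_width: 0.995
```

Call:
jog_arm:
  increments:
    - [4, 0, 0, 0, 0]
    - [2, 0, 0, 0, 0]
    - [2, 0, 0, 0, 0]
    - [1.6, 0, 0, 0, 0]
    - [0.8, 0, 0, 0, 0]
    - [0.8, 0, 0, 0, 0]
    - [0.8, 0, 0, 0, 0]
  newtons: 60

```text
t: 15.08
ee_pos: [0.5515, 0.1181, 0.0719]
eef_rot: [[-0.455, -0.784, 0.422], [-0.611, 0.619, 0.493], [-0.648, -0.034, -0.761]]
force: [-6.7, -6.3, 7.0]
grip_width: 0.131
```

Run:
```python
from q import *
import cv2
cv2.imwrite("pics/wr3.png",arm.capture("wrist"))
```

```text
15.0833 [ -3.  -18.8 -38.5  42.8  30.9 -47.6] [0.551 0.118 0.072] [[-0.455, -0.784, 0.422], [-0.611, 0.619, 0.493], [-0.648, -0.034, -0.761]] 0.13108094331927014 [-6.7 -6.3  7. ]
```

View pics/wr3.png

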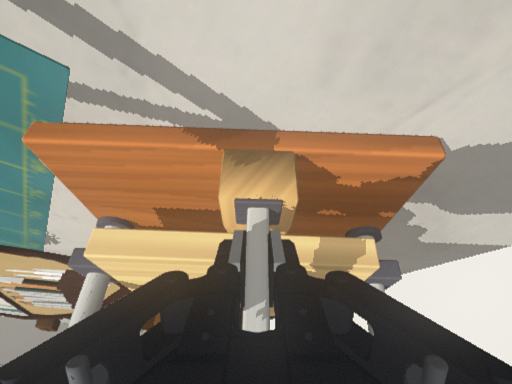

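Call:
jog_arm:
  increments:
    - [0.8, -0.26, -0.3, 0, 0]
    - [0.8, -0.26, -0.3, 0, 0]
    - [0.8, -0.26, -0.3, 0, 0]
    - [0.8, -0.26, -0.3, 0, 0]
    - [0.8, 0, 0, 0, 0]
    - [0.8, 0, 0, 0, 0]
    - [0.8, 0, 0, 0, 0]
    - [0.8, 0, 0, 0, 0]
    - [0.8, 0, 0, 0, 0]
  newtons: 80

```text
t: 15.88
ee_pos: [0.5412, 0.1065, 0.0719]
eef_rot: [[-0.454, -0.785, 0.422], [-0.612, 0.619, 0.493], [-0.648, -0.034, -0.761]]
force: [-4.6, -3.4, 7.8]
grip_width: 0.121
```

Run:
```python
from q import *
import cv2
cv2.imwrite("pics/wr4.png",arm.capture("wrist"))
```

```text
15.8833 [ -4.6 -20.1 -39.3  44.2  31.7 -49.4] [0.541 0.106 0.072] [[-0.454, -0.785, 0.422], [-0.612, 0.619, 0.493], [-0.648, -0.034, -0.761]] 0.12098454333941373 [-4.6 -3.4  7.8]
```

View pics/wr4.png

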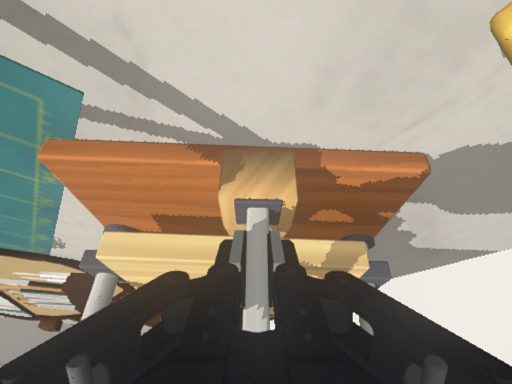

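Run:
```python
from h import *
d=np.array([.656,.755])
for k in np.arange(-.03,.011,.005):
  o=np.array([.5455,.1115])+d*k
  print(round(k,3),[proj("wrist",Rz(.86)@np.array(l)+[*o,.018])[0].round(1).tolist() for l in [(-.008,0,.035),(-.012,.022,.035),(-.012,-.022,.035)]])
```

```text
-0.03 [[260.7, 186.8], [306.2, 184.7], [215.9, 179.7]]
-0.025 [[260.1, 192.3], [304.2, 190.3], [216.6, 185.5]]
-0.02 [[259.5, 197.5], [302.4, 195.7], [217.3, 191.0]]
-0.015 [[259.0, 202.4], [300.7, 200.7], [217.9, 196.2]]
-0.01 [[258.5, 207.0], [299.0, 205.5], [218.5, 201.1]]
-0.005 [[258.0, 211.4], [297.5, 210.0], [219.1, 205.8]]
0.0 [[257.6, 215.6], [296.0, 214.3], [219.6, 210.2]]
0.005 [[257.1, 219.5], [294.6, 218.3], [220.1, 214.4]]
0.01 [[256.7, 223.3], [293.3, 222.2], [220.6, 218.4]]
```

Call:
jog_arm:
  increments:
    - [0.8, -0.23, -0.26, 0, 0]
    - [0.8, -0.23, -0.26, 0, 0]
    - [0.8, -0.23, -0.26, 0, 0]
    - [0.8, -0.23, -0.26, 0, 0]
    - [0.8, 0, 0, 0, 0]
    - [0.8, 0, 0, 0, 0]
    - [0.8, 0, 0, 0, 0]
    - [0.8, 0, 0, 0, 0]

```text
t: 16.6
ee_pos: [0.5321, 0.0962, 0.0719]
eef_rot: [[-0.454, -0.785, 0.422], [-0.612, 0.619, 0.493], [-0.648, -0.035, -0.761]]
force: [-2.0, -2.0, 6.9]
grip_width: 0.122
```

Call:
jog_arm:
  increments:
    - [0.8, -0.23, -0.26, 0, 0]
    - [0.8, -0.23, -0.26, 0, 0]
    - [0.8, -0.23, -0.26, 0, 0]
    - [0.8, -0.23, -0.26, 0, 0]
    - [0.8, 0, 0, 0, 0]
    - [0.8, 0, 0, 0, 0]
    - [0.8, 0, 0, 0, 0]
    - [0.8, 0, 0, 0, 0]
    - [0.8, 0, 0, 0, 0]

```text
t: 17.35
ee_pos: [0.5228, 0.0858, 0.0718]
eef_rot: [[-0.454, -0.785, 0.422], [-0.612, 0.618, 0.493], [-0.648, -0.034, -0.761]]
force: [-1.3, -0.5, 7.0]
grip_width: 0.126
```

Run:
```python
from q import *
import cv2
cv2.imwrite("pics/wr5.png",arm.capture("wrist"))
cv2.imwrite("pics/t5.png",cv2.resize(arm.capture("top")[90:230,120:350],None,fx=3.4,fy=3.4,interpolation=cv2.INTER_CUBIC))
```

```text
17.35 [ -7.7 -22.1 -40.5  46.8  33.1 -52.8] [0.523 0.086 0.072] [[-0.454, -0.785, 0.422], [-0.612, 0.618, 0.493], [-0.648, -0.034, -0.761]] 0.12640863137543468 [-1.3 -0.5  7. ]
```

View pics/wr5.png

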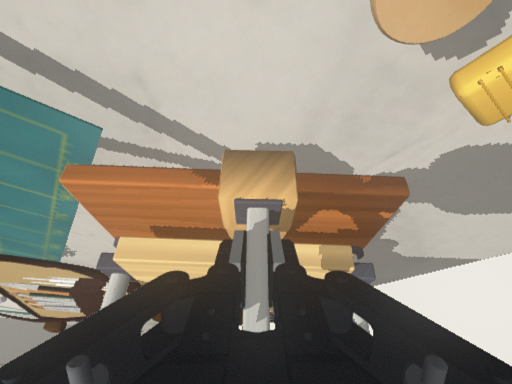

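View pics/t5.png

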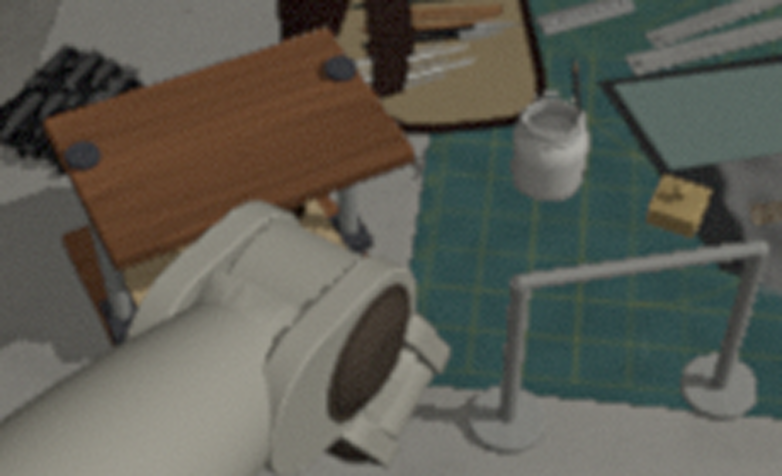

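Call:
jog_arm:
  increments:
    - [0.8, -0.23, -0.26, 0, 0]
    - [0.8, -0.23, -0.26, 0, 0]
    - [0.8, -0.23, -0.26, 0, 0]
    - [0.8, -0.23, -0.26, 0, 0]
    - [0.8, 0, 0, 0, 0]
    - [0.8, 0, 0, 0, 0]
    - [0.8, 0, 0, 0, 0]
    - [0.8, 0, 0, 0, 0]

```text
t: 18.12
ee_pos: [0.5135, 0.0755, 0.0718]
eef_rot: [[-0.454, -0.785, 0.422], [-0.612, 0.618, 0.493], [-0.648, -0.034, -0.761]]
force: [-1.9, 0.1, 7.1]
grip_width: 0.124
```

Call:
jog_arm:
  increments:
    - [0.8, -0.23, -0.26, 0, 0]
    - [0.8, -0.23, -0.26, 0, 0]
    - [0.8, -0.23, -0.26, 0, 0]
    - [0.8, -0.23, -0.26, 0, 0]
    - [0.8, 0, 0, 0, 0]
    - [0.8, 0, 0, 0, 0]
    - [0.8, 0, 0, 0, 0]
    - [0.8, 0, 0, 0, 0]

```text
t: 18.78
ee_pos: [0.5044, 0.0646, 0.0716]
eef_rot: [[-0.454, -0.785, 0.422], [-0.612, 0.619, 0.492], [-0.647, -0.035, -0.761]]
force: [-2.2, -2.1, 7.8]
grip_width: 0.121
```

Call:
jog_arm:
  increments:
    - [0.8, -0.26, -0.3, 0, 0]
    - [0.8, -0.26, -0.3, 0, 0]
    - [0.8, -0.26, -0.3, 0, 0]
    - [0.8, -0.26, -0.3, 0, 0]
    - [0.8, 0, 0, 0, 0]
    - [0.8, 0, 0, 0, 0]
    - [0.8, 0, 0, 0, 0]
    - [0.8, 0, 0, 0, 0]

```text
t: 19.45
ee_pos: [0.4938, 0.0524, 0.0714]
eef_rot: [[-0.454, -0.785, 0.422], [-0.612, 0.619, 0.492], [-0.647, -0.035, -0.762]]
force: [-3.8, -2.8, 7.7]
grip_width: 0.124
```

Run:
```python
from q import *
import cv2
cv2.imwrite("pics/wr6.png",arm.capture("wrist"))
cv2.imwrite("pics/s6.png",cv2.resize(arm.capture("side")[145:345,105:345],None,fx=3,fy=3,interpolation=cv2.INTER_CUBIC))
```

```text
19.45 [-13.2 -24.6 -41.8  51.4  35.1 -58.8] [0.494 0.052 0.071] [[-0.454, -0.785, 0.422], [-0.612, 0.619, 0.492], [-0.647, -0.035, -0.762]] 0.12392413633590105 [-3.8 -2.8  7.7]
```

View pics/wr6.png

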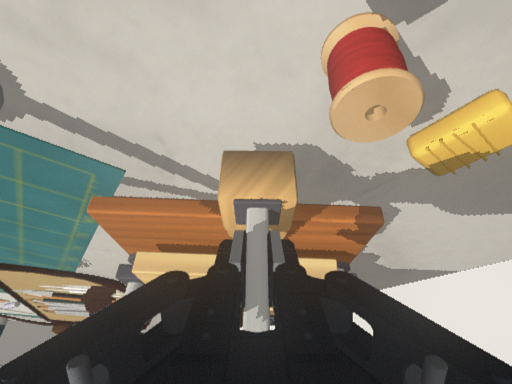

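View pics/s6.png

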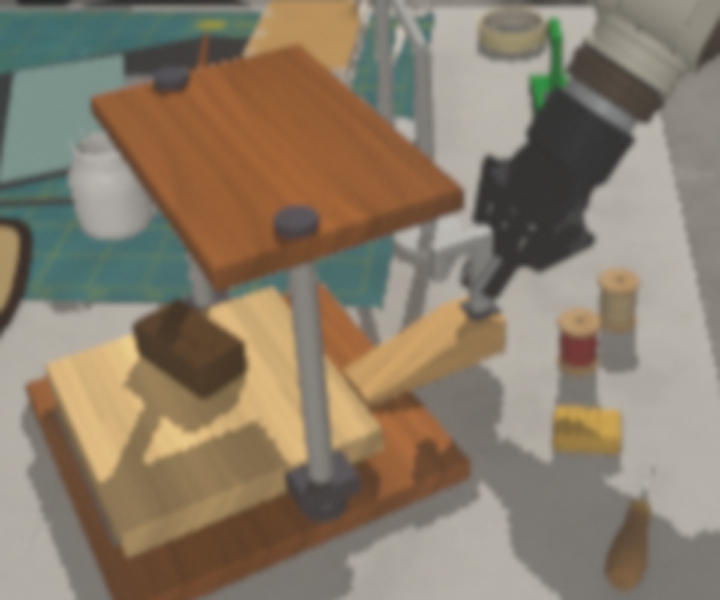

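Call:
jog_arm:
  increments:
    - [0.8, -0.26, -0.3, 0, 0]
    - [0.8, -0.26, -0.3, 0.1, 0]
    - [0.8, -0.26, -0.3, 0.3, 0]
    - [0.8, -0.26, -0.3, 0.8, 0]
    - [0.8, 0, 0, 1.2, 0]
    - [0.8, 0, 0, 1.5, 0]
    - [0.8, 0, 0, 1.5, 0]
    - [0.8, 0, 0, 1.5, 0]
    - [0.8, -0.5, -0.5, 0.8, 0]
    - [0.8, 0, 0, 0, 0]
    - [0.8, 0, 0, 0, 0]

```text
t: 20.47
ee_pos: [0.4782, 0.0355, 0.1477]
eef_rot: [[-0.455, -0.784, 0.421], [-0.612, 0.619, 0.492], [-0.647, -0.034, -0.762]]
force: [0.2, 0.7, -1.4]
grip_width: 0.121
```

Run:
```python
from q import *
import cv2
cv2.imwrite("pics/wr7.png",arm.capture("wrist"))
a=arm.capture("side");cv2.imwrite("pics/side7.png",a)
cv2.imwrite("pics/s7.png",cv2.resize(a[145:345,105:345],None,fx=3,fy=3,interpolation=cv2.INTER_CUBIC))
```

```text
20.4667 [-16.3 -27.4 -34.9  63.3  36.2 -62.4] [0.478 0.035 0.148] [[-0.455, -0.784, 0.421], [-0.612, 0.619, 0.492], [-0.647, -0.034, -0.762]] 0.12116922248481092 [ 0.2  0.7 -1.4]
```

View pics/s7.png

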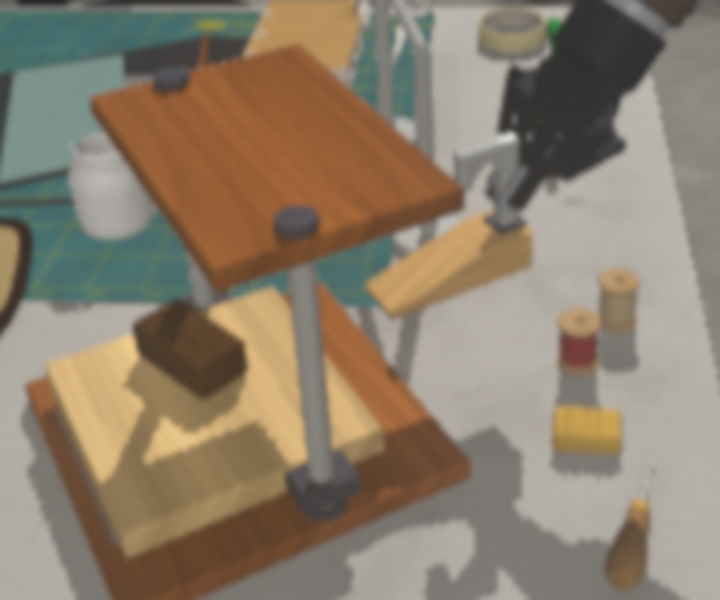

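View pics/wr7.png

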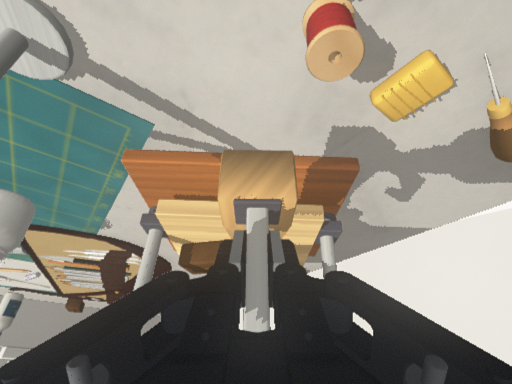

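Run:
```python
import cv2
a=cv2.imread("pics/side7.png")
cv2.imwrite("pics/s7z.png",cv2.resize(a[180:260,220:300],None,fx=7,fy=7,interpolation=cv2.INTER_CUBIC))
```

```text
(no output)
```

View pics/s7z.png

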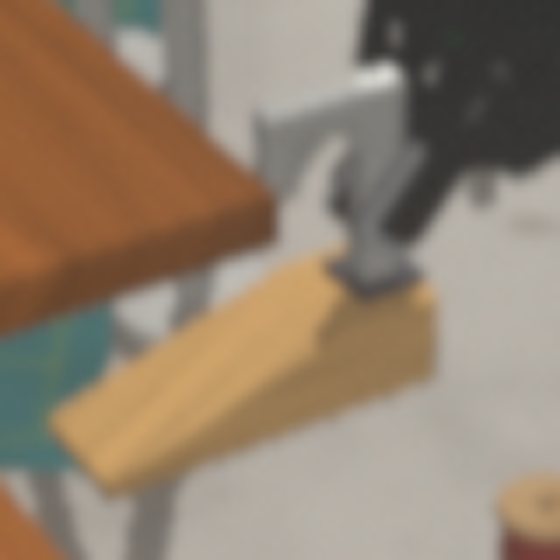

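```bash
cat > fw.py <<'E'
from h import *
def fit6(obs,x0,sig=(.02,.02,.02,.2,.1,.1),cams=None):
    C=cams or {n:arm.get_calibration(n) for n in set(o[0] for o in obs)}
    x0=np.array(x0,float)
    def f(v):
        R=Ro.from_euler("ZYX",v[3:]).as_matrix();r=[]
        for n,p,uv in obs: r+=list(proj(n,R@np.array(p)+v[:3],C[n])[0]-uv)
        return np.r_[r,(v-x0)/np.array(sig)]
    s=least_squares(f,x0,loss="soft_l1");return s.x,f(s.x)[:-6].reshape(-1,2)
E
python3 - <<'E'
from fw import *
s=arm.sense()
S=lambda u,v:(220+u/7,180+v/7)
o=[("side",(-.008,.006,.112),S(405,75)),("side",(.044,.006,.112),S(262,125)),("side",(.044,.006,.08),S(266,200)),("side",(-.012,.022,.035),S(436,298)),("side",(-.012,.022,0),S(434,377)),("side",(.023,.022,.035),S(315,338)),("side",(.113,.022,0),S(115,495)),("side",(.113,-.022,.008),S(52,418))]
p=s["ee_pos"]
x0=[p[0]-.007,p[1]-.008,p[2]-.054,.86,0,0]
x,r=fit6(o,x0);print(x.round(4),np.degrees(x[3:]).round(1));print(r.round(1).tolist())
x0=x.copy()
R=Ro.from_euler("ZYX",x[3:]).as_matrix()
print("TCP in wedge",R.T@(p-x[:3]))
np.save("TCPw.npy",np.r_[R.T@(p-x[:3]),x[3:]])
E
```

```text
[ 0.4787  0.0198  0.0849  0.8944 -0.004   0.0095] [51.2 -0.2  0.5]
[[-0.7, 0.4], [0.2, -0.6], [-0.1, 1.0], [0.0, -0.4], [0.2, 0.6], [4.7, -1.6], [-0.3, 0.9], [-0.5, -0.7]]
TCP in wedge [0.01238473 0.01123524 0.06192975]
```

```bash
python3 - <<'E'
from fw import *
s=arm.sense();p=s["ee_pos"]
S=lambda u,v:(220+u/7,180+v/7)
o=[((-.008,.006,.112),S(405,75)),((.044,.006,.112),S(262,125)),((.044,.006,.08),S(266,200)),((-.012,.022,.035),S(436,298)),((-.012,.022,0),S(434,377)),((.113,.022,0),S(115,495)),((.113,-.022,.008),S(52,418))]
C=arm.get_calibration("side")
for cy in(-.002,0,.002):
  def f(v):
    R=Ro.from_euler("ZYX",v[2:]).as_matrix();O=p-R@np.array([v[0],cy,v[1]])
    return np.r_[sum([list(proj("side",R@np.array(l)+O,C)[0]-uv) for l,uv in o],[]),(v[3]-0)/.03,(v[4])/.03]
  r=least_squares(f,[.01,.054,.86,0,0]);print(cy,r.x.round(4),np.degrees(r.x[2:]).round(1),r.cost,r.fun.round(1))
# rail fit
T=lambda u,v:(120+u/3.4,90+v/3.4)
E
python3 - <<'E'
import cv2,numpy as np
a=cv2.imread("pics/side0.png");b=cv2.imread("pics/top0.png")
x=cv2.resize(a[125:245,205:275],None,fx=4.5,fy=4.5,interpolation=cv2.INTER_CUBIC)
y=cv2.resize(b[150:225,255:355],None,fx=4.5,fy=4.5,interpolation=cv2.INTER_CUBIC)
im=np.zeros((540,765,3),np.uint8);im[:540,:315]=x;im[:337,315:765]=y[:337]
cv2.imwrite("pics/rail.png",im)
E
```

```text
-0.002 [ 0.005   0.0513  0.896   0.0032 -0.0042] [51.3  0.2 -0.2] 3.3854187029109006 [-0.1 -0.3  0.4 -1.   0.1  0.7  0.6 -0.7  0.7  0.4 -0.6  1.4 -0.9 -0.5
  0.1 -0.1]
0 [ 0.0062  0.0529  0.8964  0.0025 -0.0029] [51.4  0.1 -0.2] 3.006796918592105 [-0.2 -0.2  0.4 -0.9  0.1  0.8  0.5 -0.7  0.6  0.4 -0.5  1.3 -0.8 -0.6
  0.1 -0.1]
0.002 [ 0.0073  0.0544  0.8968  0.0017 -0.0016] [51.4  0.1 -0.1] 2.68194286735557 [-0.2 -0.1  0.4 -0.9  0.1  0.8  0.5 -0.7  0.6  0.4 -0.4  1.2 -0.7 -0.6
  0.1 -0.1]
```

View pics/rail.png

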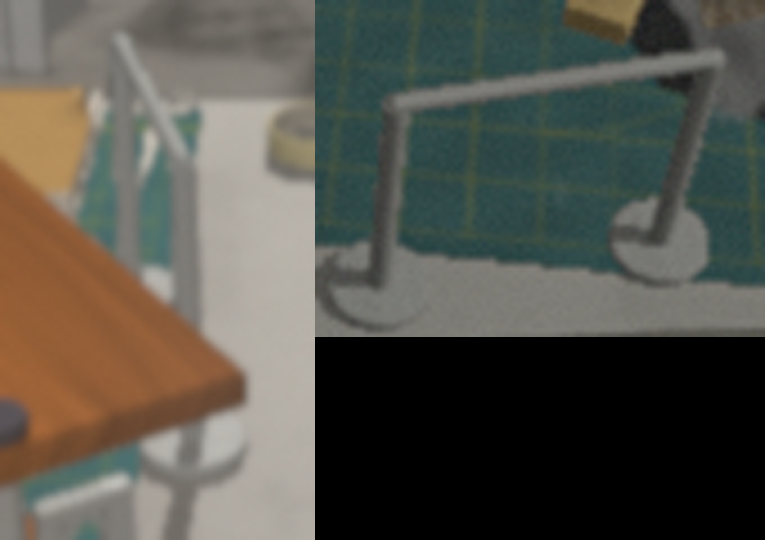

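Run:
```python
from h import *
T=lambda u,v:(255+(u-315)/4.5,150+v/4.5)
S=lambda u,v:(205+u/4.5,125+v/4.5)
o=[("top",(0,.1,.2),T(393,104)),("top",(0,-.1,.2),T(717,60)),("top",(0,.1,0.005),T(380,284)),("top",(0,-.1,0.005),T(660,240)),("side",(0,-.1,.2),S(119,42)),("side",(0,.1,.2),S(186,164)),("side",(0,.1,0.005),S(192,437))]
x,r=fit(o,[.65,-.19,.61]);print(x,np.degrees(x[2]));print(r.round(1).tolist())
np.save("rail.npy",x)
w=Rz(x[2])
# wedge origin from bar-local positions, yaw = rail yaw
yaw=x[2]
bar=np.array([x[0],x[1],.2])
for l in [(.07,.066),(.05,.066),(.03,.069),(.024,.073),(.02,.08),(.02,.0905)]:
    O=bar-w@np.array([l[0],0,l[1]])
    print(l,"TCP",(O+w@np.array([.0065,0,.053])).round(4))
```

```text
[ 0.6515475  -0.18988076  0.59537837] 34.11266785552166
[[1.0, -0.2], [-0.6, -0.4], [-0.3, 0.1], [-0.3, 0.4], [0.2, -0.9], [-0.5, -0.9], [0.4, 0.4]]
(0.07, 0.066) TCP [ 0.599  -0.2255  0.187 ]
(0.05, 0.066) TCP [ 0.6155 -0.2143  0.187 ]
(0.03, 0.069) TCP [ 0.6321 -0.2031  0.184 ]
(0.024, 0.073) TCP [ 0.6371 -0.1997  0.18  ]
(0.02, 0.08) TCP [ 0.6404 -0.1975  0.173 ]
(0.02, 0.0905) TCP [ 0.6404 -0.1975  0.1625]
```

Call:
jog_arm:
  increments:
    - [0.8, -1.2, -2, 0.5, -0.03]
    - [0.8, -1.2, -2, 0.5, -0.03]
    - [0.8, -1.2, -2, 0.5, -0.03]
    - [0.8, -1, -2, 0.8, -0.03]
    - [0.8, 0.8, -2.3, 2.2, -0.03]
    - [0.8, 0.8, -2.3, 2.3, -0.03]
    - [0.8, 0.8, -2.3, 2.4, -0.03]
    - [0.8, 0.8, -2.3, 2.4, -0.03]
    - [0.8, 0.8, -2.3, 2.4, -0.03]
    - [0.8, 1.2, -2.8, 0.2, -0.03]
    - [0.8, 1.2, -2.8, 0, 0]
    - [0.8, 1.2, -2.8, 0, 0]

```text
t: 21.57
ee_pos: [0.5089, -0.2443, 0.2898]
eef_rot: [[-0.615, -0.567, 0.548], [-0.451, 0.823, 0.346], [-0.647, -0.035, -0.761]]
force: [-0.1, 0.3, -1.1]
grip_width: 0.123
```

```bash
python3 q.py
```

```text
21.5667 [-44.2  -7.   -3.1  82.6  39.1 -75.5] [ 0.509 -0.244  0.29 ] [[-0.615, -0.567, 0.548], [-0.451, 0.823, 0.346], [-0.647, -0.035, -0.761]] 0.123053298493739 [-0.1  0.3 -1.1]
```

Call:
jog_arm:
  increments:
    - [0.8, 0.6, -0.4, -2, 0]
    - [0.8, 0.6, -0.4, -2, 0]
    - [0.8, 0.6, -0.4, -2, 0]
    - [0.8, 0.6, -0.4, -2, 0]
    - [0.8, 0.6, -0.4, -2, -0.01]
    - [0.8, 0, 0, 0, 0]
    - [0.8, 0, 0, 0, 0]

```text
t: 22.15
ee_pos: [0.5379, -0.2622, 0.1884]
eef_rot: [[-0.62, -0.56, 0.549], [-0.443, 0.828, 0.343], [-0.647, -0.031, -0.762]]
force: [-0.4, 0.6, -0.9]
grip_width: 0.126
```

Run:
```python
from q import *
import cv2
for n in("wrist","side","top"): cv2.imwrite(f"pics/{n}8.png",arm.capture(n))
O=s["ee_pos"]-Rz(.6)@np.array([.0065,0,.053])
for l in [(-.008,0,.112),(.044,0,.112),(.113,0,.008)]:
  print("wedge",l,[proj(n,O+Rz(.6)@np.array(l))[0].round(1).tolist() for n in("side","top","wrist")])
x=np.load("rail.npy")
for y in(-.1,-.05,0,.05,.1):
  print("rail",y,[proj(n,Rz(x[2])@np.array([0,y,.2])+[x[0],x[1],0])[0].round(1).tolist() for n in("side","top","wrist")])
```

```text
22.15 [-43.3  -3.4 -11.   70.3  38.8 -73.8] [ 0.538 -0.262  0.188] [[-0.62, -0.56, 0.549], [-0.443, 0.828, 0.343], [-0.647, -0.031, -0.762]] 0.12622661816368022 [-0.4  0.6 -0.9]
wedge (-0.008, 0, 0.112) [[289.4, 125.1], [327.0, 201.6], [253.9, 362.0]]
wedge (0.044, 0, 0.112) [[271.7, 127.0], [320.6, 185.0], [255.1, 366.4]]
wedge (0.113, 0, 0.008) [[248.9, 163.5], [307.5, 188.7], [260.1, 242.2]]
rail -0.1 [[231.7, 133.4], [343.7, 163.0], [147.4, 306.1]]
rail -0.05 [[234.8, 139.5], [326.4, 165.4], [200.1, 308.2]]
rail 0 [[238.2, 146.0], [308.9, 167.9], [253.3, 310.4]]
rail 0.05 [[241.9, 153.0], [291.2, 170.4], [306.8, 312.5]]
rail 0.1 [[245.9, 160.6], [273.3, 172.9], [360.8, 314.7]]
```

View pics/wrist8.png

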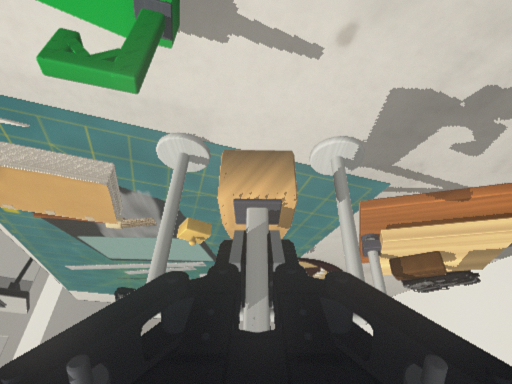

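View pics/side8.png

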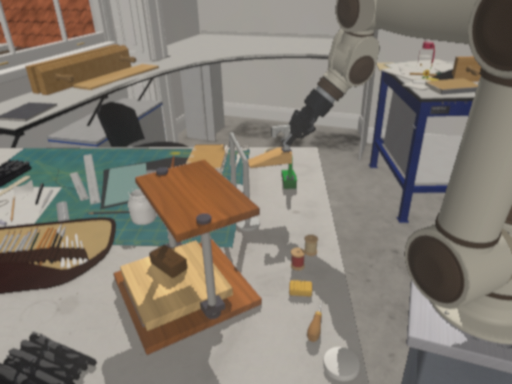

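View pics/top8.png

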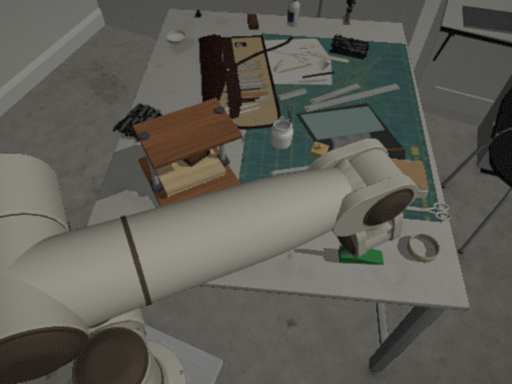

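Run:
```python
import cv2
a=cv2.imread("pics/side8.png")
cv2.imwrite("pics/s8z.png",cv2.resize(a[110:210,215:315],None,fx=6,fy=6,interpolation=cv2.INTER_CUBIC))
```

View pics/s8z.png

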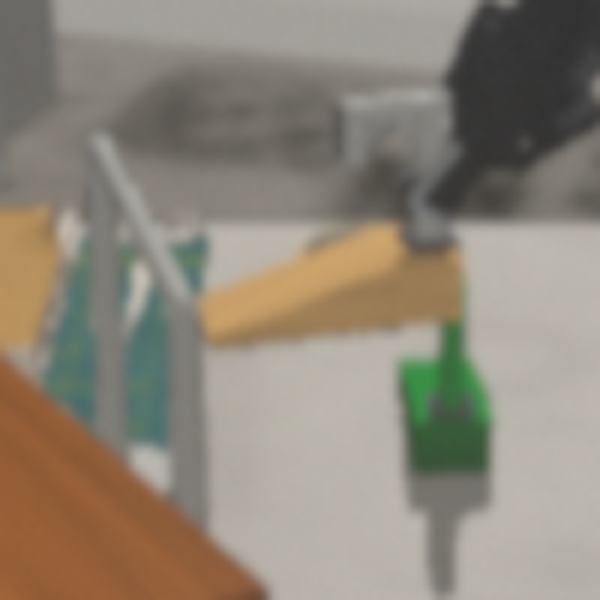

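Call:
jog_arm:
  increments:
    - [0.8, 1.3, 0.8, 0, 0]
    - [0.8, 1.3, 0.8, 0, 0]
    - [0.8, 1.3, 0.8, -0.1, 0]
    - [0.8, 1.3, 0.8, 0, 0]
    - [0.8, 1.3, 0.8, 0, 0]
    - [0.8, 1.2, 0.8, 0, 0]
    - [0.8, 0, 0, 0, 0]
    - [0.8, 0, 0, 0, 0]

```text
t: 22.97
ee_pos: [0.6157, -0.2145, 0.1906]
eef_rot: [[-0.617, -0.56, 0.552], [-0.446, 0.828, 0.341], [-0.648, -0.036, -0.761]]
force: [-0.3, 0.3, -2.0]
grip_width: 0.127
```

```bash
cat > chk.py <<'E'
from q import *
import cv2,sys
k=sys.argv[1]
a=arm.capture("side")
cv2.imwrite(f"pics/s{k}z.png",cv2.resize(a[110:190,215:295],None,fx=7,fy=7,interpolation=cv2.INTER_CUBIC))
a=arm.capture("wrist");cv2.imwrite(f"pics/wr{k}.png",a)
y=np.arctan2(-s["eef_rot"][0,1],s["eef_rot"][1,1])
O=s["ee_pos"]-Rz(y)@np.array([.0065,0,.053])
x=np.load("rail.npy")
print("yaw",np.degrees(y),"bar centre in wedge",(Rz(y).T@(np.array([x[0],x[1],.2])-O)).round(4))
E
python3 chk.py 9
```

```text
22.9667 [-34.2  -1.6  -9.6  62.8  36.3 -62.7] [ 0.616 -0.215  0.191] [[-0.617, -0.56, 0.552], [-0.446, 0.828, 0.341], [-0.648, -0.036, -0.761]] 0.12693503871211734 [-0.3  0.3 -2. ]
yaw 34.091603754869745 bar centre in wedge [0.05   0.0004 0.0624]
```

View pics/s9z.png

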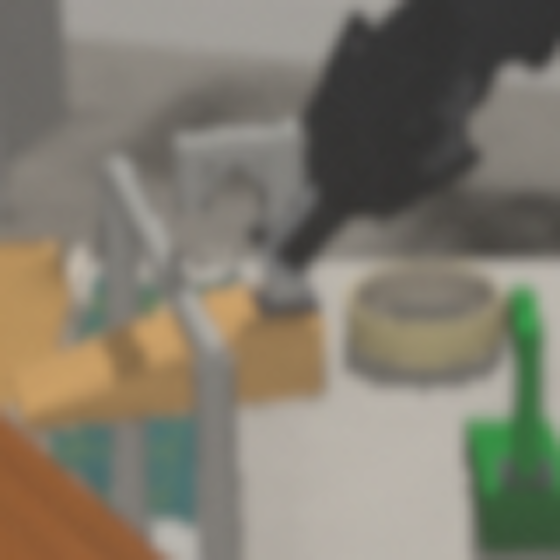

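View pics/wr9.png

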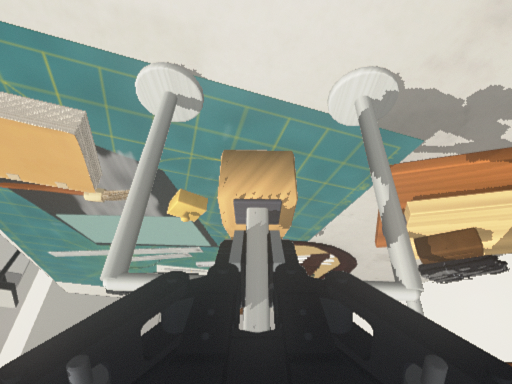

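Call:
jog_arm:
  increments:
    - [0.8, 0.55, 0.37, -0.15, 0]
    - [0.8, 0.55, 0.37, -0.15, 0]
    - [0.8, 0.55, 0.37, -0.2, 0]
    - [0.8, 0, 0, 0, 0]
    - [0.8, 0, 0, 0, 0]

```text
t: 23.48
ee_pos: [0.6321, -0.2034, 0.1838]
eef_rot: [[-0.619, -0.56, 0.551], [-0.445, 0.828, 0.341], [-0.647, -0.034, -0.761]]
force: [-0.5, 0.3, -0.6]
grip_width: 0.125
```

```bash
python3 chk.py 10
```

```text
23.4833 [-32.3  -0.9  -9.7  60.8  35.7 -60.5] [ 0.632 -0.203  0.184] [[-0.619, -0.56, 0.551], [-0.445, 0.828, 0.341], [-0.647, -0.034, -0.761]] 0.125269779268337 [-0.5  0.3 -0.6]
yaw 34.057736989736824 bar centre in wedge [0.0302 0.0003 0.0692]
```

View pics/s10z.png

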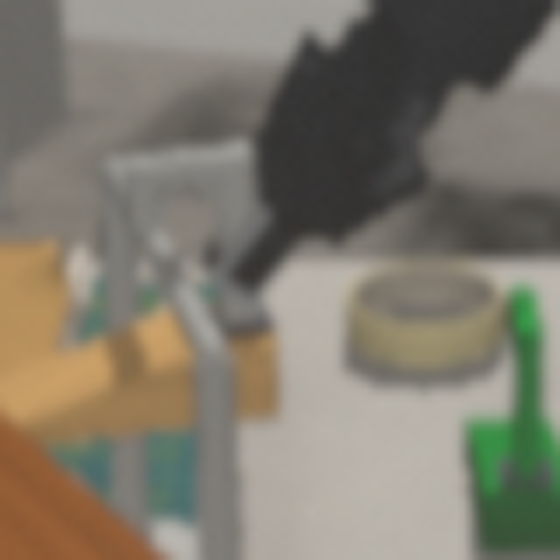

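Call:
jog_arm:
  increments:
    - [0.8, 0.25, 0.17, -0.2, 0]
    - [0.8, 0.25, 0.17, -0.2, 0]
    - [0.8, 0.2, 0.13, -0.3, 0]
    - [0.8, 0.13, 0.09, -0.3, 0]
    - [0.8, 0, 0, 0, 0]
    - [0.8, 0, 0, 0, 0]

```text
t: 24.08
ee_pos: [0.6402, -0.198, 0.1738]
eef_rot: [[-0.619, -0.559, 0.551], [-0.445, 0.828, 0.341], [-0.647, -0.034, -0.761]]
force: [-0.4, -0.1, -1.9]
grip_width: 0.125
```

```bash
python3 chk.py 11
```

```text
24.0833 [-31.4  -0.4 -10.4  59.   35.3 -59.4] [ 0.64  -0.198  0.174] [[-0.619, -0.559, 0.551], [-0.445, 0.828, 0.341], [-0.647, -0.034, -0.761]] 0.12462640593825833 [-0.4 -0.1 -1.9]
yaw 34.033682392747785 bar centre in wedge [0.0205 0.0004 0.0792]
```

View pics/s11z.png

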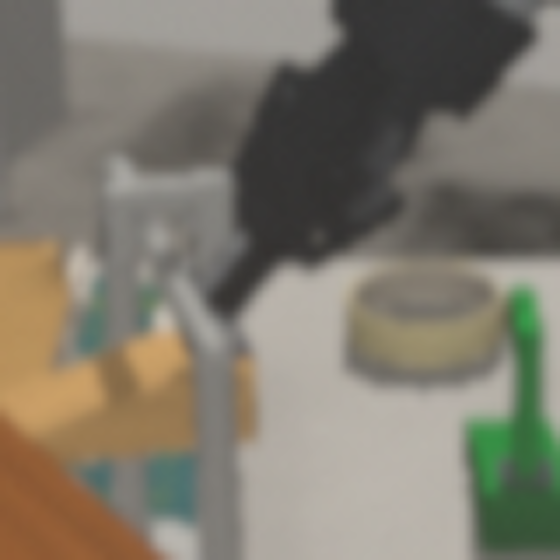

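No contact so far. Lower until the bar takes the weight.

Call:
jog_arm:
  increments:
    - [0.8, 0, 0, -0.3, 0]
    - [0.8, 0, 0, -0.3, 0]
    - [0.8, 0, 0, -0.3, 0]
    - [0.8, 0, 0, -0.2, 0]
    - [0.8, 0, 0, 0, 0]
    - [0.8, 0, 0, 0, 0]

```text
t: 24.68
ee_pos: [0.6407, -0.1981, 0.1639]
eef_rot: [[-0.618, -0.559, 0.553], [-0.445, 0.828, 0.341], [-0.648, -0.035, -0.761]]
force: [3.6, 2.5, 2.0]
grip_width: 0.126
```

```bash
python3 chk.py 12
```

```text
24.6833 [-31.4  -0.2 -11.4  57.7  35.4 -59.4] [ 0.641 -0.198  0.164] [[-0.618, -0.559, 0.553], [-0.445, 0.828, 0.341], [-0.648, -0.035, -0.761]] 0.12580219742026377 [3.6 2.5 2. ]
yaw 34.04212791061921 bar centre in wedge [0.0201 0.0008 0.0891]
```

View pics/s12z.png

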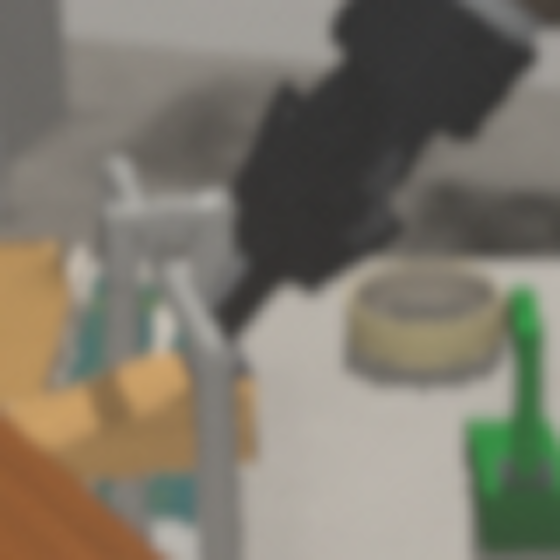

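Call:
jog_arm:
  increments:
    - [0.8, 0.12, 0.08, 0, 0]
    - [0.8, 0.04, 0.03, -0.15, 0]
    - [0.8, 0, 0, 0, 0]
    - [0.8, 0, 0, 0, 0]

```text
t: 25.12
ee_pos: [0.6421, -0.1972, 0.1621]
eef_rot: [[-0.618, -0.559, 0.552], [-0.445, 0.828, 0.341], [-0.648, -0.035, -0.761]]
force: [2.2, 1.2, 2.1]
grip_width: 0.126
```

Call:
jog_arm:
  increments:
    - [1.0, 0, 0, -0.05, 0]
    - [1.4, 0, 0, 0, 0]
    - [1.8, 0, 0, 0, 0]
    - [2.4, 0, 0, 0, 0]
    - [3.5, 0, 0, 0, 0]
    - [5, 0, 0, 0, 0]
    - [6, 0, 0, 0, 0]
    - [6, 0, 0, 0, 0]
  newtons: 20

```text
t: 25.78
ee_pos: [0.6418, -0.1972, 0.1612]
eef_rot: [[-0.619, -0.559, 0.552], [-0.445, 0.828, 0.341], [-0.647, -0.034, -0.761]]
force: [0.0, -0.3, -1.2]
grip_width: 0.699
```

```bash
python3 chk.py 13
```

```text
25.7833 [-31.3  -0.1 -11.5  57.4  35.3 -59.2] [ 0.642 -0.197  0.161] [[-0.619, -0.559, 0.552], [-0.445, 0.828, 0.341], [-0.647, -0.034, -0.761]] 0.6991552405881964 [ 0.  -0.3 -1.2]
yaw 34.01394817843805 bar centre in wedge [0.0187 0.0006 0.0918]
```

View pics/s13z.png

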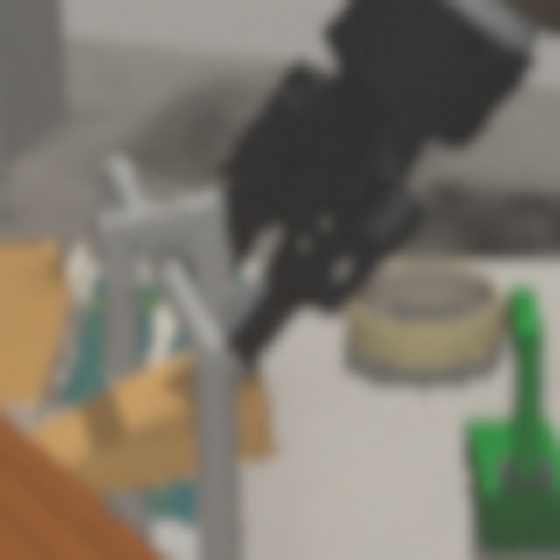

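View pics/wr13.png

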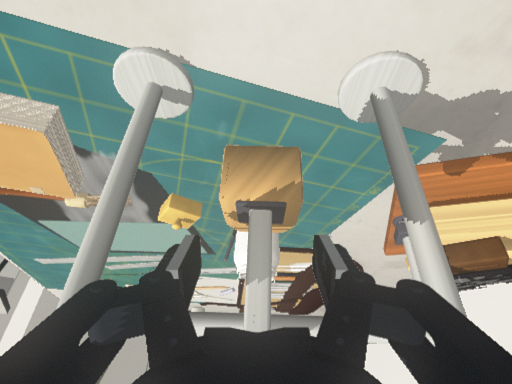

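Call:
jog_arm:
  increments:
    - [6, -0.55, -0.34, 0.5, 0]
    - [6, -0.7, -0.43, 0.7, 0]
    - [6, -1, -0.62, 1, 0]
    - [6, -1.2, -0.8, 1.2, 0]
    - [6, -1.5, -1, 1.4, 0]
    - [6, -1.7, -1.1, 1.6, 0]
    - [6, -1.7, -1.1, 1.6, 0]
    - [6, -1.7, -1.1, 1.6, 0]
    - [6, 0, 0, 0, 0]
    - [6, 0, 0, 0, 0]
    - [6, 0, 0, 0, 0]

```text
t: 26.8
ee_pos: [0.5413, -0.2623, 0.2572]
eef_rot: [[-0.619, -0.559, 0.552], [-0.444, 0.829, 0.34], [-0.648, -0.034, -0.761]]
force: [-0.3, 0.1, 0.4]
grip_width: 0.698
```

```bash
python3 chk.py 14
python3 - <<'E'
from h import *
import cv2
a=arm.capture("side");cv2.imwrite("pics/side15.png",a);b=arm.capture("top")
cv2.imwrite("pics/s15.png",cv2.resize(a[145:345,105:345],None,fx=3,fy=3,interpolation=cv2.INTER_CUBIC))
E
```

```text
26.8 [-43.1  -3.4  -3.4  77.3  38.7 -73.3] [ 0.541 -0.262  0.257] [[-0.619, -0.559, 0.552], [-0.444, 0.829, 0.34], [-0.648, -0.034, -0.761]] 0.6984335913209111 [-0.3  0.1  0.4]
yaw 33.97941003555125 bar centre in wedge [ 0.1384 -0.0016 -0.0042]
```

View pics/s14z.png

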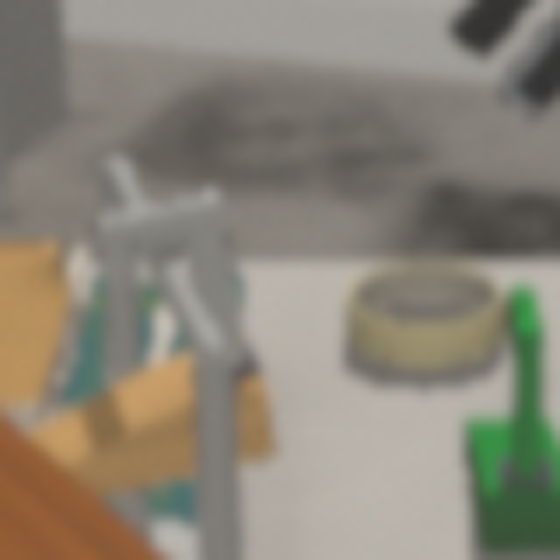

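View pics/wr14.png

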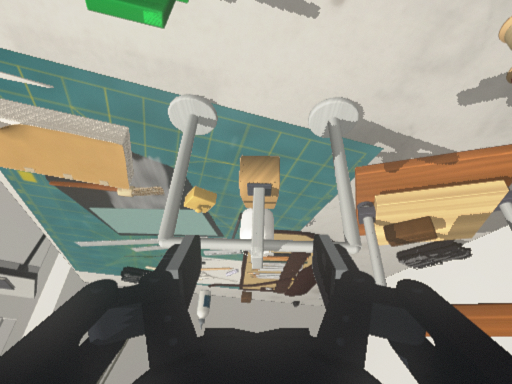

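View pics/s15.png

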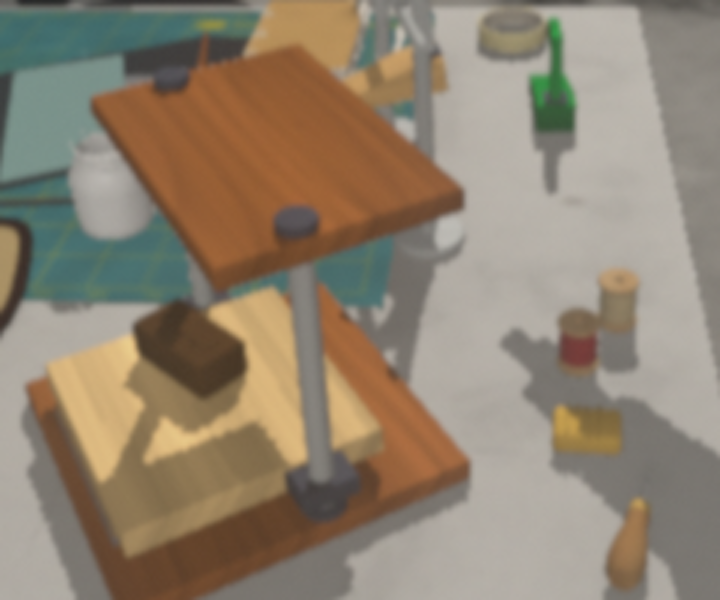

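Call:
jog_arm:
  increments:
    - [6, -0.5, -0.3, 0.5, 0]
    - [6, 0, 0, 0, 0]
    - [6, 0, 0, 0, 0]
    - [6, 0, 0, 0, 0]
    - [6, 0, 0, 0, 0]
    - [6, 0, 0, 0, 0]
    - [6, 0, 0, 0, 0]
    - [6, 0, 0, 0, 0]

```text
t: 27.67
ee_pos: [0.5364, -0.265, 0.2622]
eef_rot: [[-0.619, -0.559, 0.552], [-0.445, 0.828, 0.341], [-0.648, -0.034, -0.761]]
force: [0.1, 0.7, 0.1]
grip_width: 0.702
```

Run:
```python
from q import *
import cv2
a=arm.capture("side");b=cv2.imread("pics/side15.png")
print("diff at wedge",cv2.absdiff(a,b)[130:190,215:260].max())
P=np.load("press.npy")
for h in(0,.017):
  for l in[(-.095,.1,.052),(-.095,.1,.03),(.095,.1,.052),(.095,-.1,.052)]:
    q=Rz(P[2])@np.array([l[0],l[1],l[2]+h])+[P[0],P[1],0];print(h,l,((proj("side",q)[0]-[105,145])*3).round())
# wedge tilt
```

```text
27.6667 [-43.7  -3.3  -2.8  78.4  38.9 -74.1] [ 0.536 -0.265  0.262] [[-0.619, -0.559, 0.552], [-0.445, 0.828, 0.341], [-0.648, -0.034, -0.761]] 0.7024250258722611 [0.1 0.7 0.1]
diff at wedge 3
0 (-0.095, 0.1, 0.052) [384. 427.]
0 (-0.095, 0.1, 0.03) [386. 450.]
0 (0.095, 0.1, 0.052) [122. 534.]
0 (0.095, -0.1, 0.052) [ 44. 362.]
0.017 (-0.095, 0.1, 0.052) [383. 409.]
0.017 (-0.095, 0.1, 0.03) [384. 433.]
0.017 (0.095, 0.1, 0.052) [118. 515.]
0.017 (0.095, -0.1, 0.052) [ 40. 344.]
```

```bash
python3 -c "
from bench import arm
print(arm.sign_off())"
```

```text
the job is handed in; nothing more can be done
None
```

The panel is down on the thin book, and the wedge hangs by its hook on the middle of the rail, let go and still. I handed the job in at about 27.7 s of the 64 s; sign-off gives no verdict.

- **Getting the lean:** the jog only turns the tool about the vertical. I pushed the arm against its reach limits in free air until it leaned about 40° and could get under the head board.
- **Drawing the wedge:** I gripped the stem and drew the wedge back in five tugs of about 1.4–1.6 cm, pausing after each. Tool readings put it at about 16, 29, 43, 57 and 73 mm back after them. I then eased it a little further back and lifted it clear.
- **Hanging it:** I passed the hook over the bar on a diagonal, lowered it until the bar took the weight, then let go and backed off.

**Last checks**
- In the side view the panel's corners matched its fully-down position to about 2–4 px in the 3× enlarged crop. The raised position would differ by about 18 px.
- The last two side views, about 0.9 s apart, showed no movement of the hanging wedge. It hangs slightly tip down, and the gripper touches nothing.
- The weight and both reels look unmoved, by eye only.
- **First-tug disagreement:** the wrist picture after the first tug put the wedge anywhere from 10 to 25 mm back, against about 16 mm from the tool reading. All of that is inside the 6–28 mm window.

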